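Set up the soldering bench

ROBOT

A 6-joint arm with a two-finger parallel gripper is mounted at the origin on the work surface. World frame = base frame: x ahead of the robot, y to its left, z up, the work surface at z = 0. Lengths are in m, angles in rad, forces in N, time in s.
With the tool pointing down it reaches from about 0.4 to 0.825 m from the base axis. Payload 7 kg.
Tool frame: the origin (TCP) lies at the very end of the fingers, on their centre line; the grasp point (between the pads) lies 19 mm behind it; x points along the fingers, y is the direction in which the jaws open and shut, and the axes are right-handed (so a half turn about x gives the same grasp; the last joint's range is limited). The gripper opens to 88 mm and grips with 3 to 60 N. Pads are 19 mm wide; open, the fingers measure 130 mm over their backs; the gripper's body (78 mm by 193 mm) begins 47 mm behind the grasp point.
Start: joints at [1.597, 0.359, 0.012, 0, -1.224, -0.288], TCP at [0.175, 0.652, 0.227] pointing down, gripper open.
Joint ranges: [-3.07, 3.07], [-1.43, 2.12], [-1.02, 1.25], [-3.03, 1.67], [-3.05, -0], [-3.03, 3.03]. Speed limits (rad/s): [2.39, 2.39, 3.01, 3.14, 3.14, 3.14].

INTERFACE

Orientations are given as [roll, pitch, yaw] about the fixed x, y, z axes, in that order (R = Rz(yaw) Ry(pitch) Rx(roll)).
In Python, from station import arm gives the robot as it stands.
- The arm moves only by the shell command python3 -m inch 'ROWS' [OPENING] [FORCE]. ROWS is text: rows parted by semicolons, each of 6 numbers parted by spaces: the shift along the world's x, y, z in units of 30 mm (1.0 is 30 mm), then the turn, a rotation vector about the world's x, y, z in units of 5 degrees (1.0 is 5 degrees). In form: dx dy dz wx wy wz; .... A call has 1 to 12 rows; each row shifts and turns the commanded pose from where the row before left it; what a row does not reach is not made up. A row lasts 1/8 s, in which the tool goes at most 62.5 mm and 10.7 degrees, less where a joint would pass 70% of its speed; a pose out of reach is approached as far as the arm can. A call is refused whole if a number of a shift passes 1 or a number of a turn 1, either way. A call with a gripper value outside its range is refused whole. OPENING is the opening, from 0 (shut) to 1 (fully open), set as the call begins (- or left out, the last holds). The fingers move at their own pace and stop on an object; FORCE is the grip in N (left out, the last holds). Time passes only in rows, so rows that do not move let the fingers close. It gives the time, the measured TCP pose, the force and the opening at its end, in the units of the state.
- arm.get_state(): the state, without advancing time (a new reading comes with each control period).
- arm.grab_frame(name): name is "side" or "top" or "wrist"; returns a dict with "frame" (384x512x3 uint8, red, green, blue), "range_z" (384x512 float32, m along the optical axis (not along the pixel's ray), 0 where there is no reading), "mtx" (3x3 intrinsics, pixels), "pose" (4x4, takes a point from camera to world coordinates). Camera axes: x right, y up, looking along -z (the intrinsics and any distortion apply to the point x, -y, -z); pixel columns grow to the right and rows downward; lengths in m; the calibration is good to about 2 mm. A picture is of the moment at which its call begins.
- arm.job_done(): hands the job in, once; it reports no verdict.
Trained networks look in a picture, given as the dict that the camera call returned (one of the last four; its "shot" number tells which), for a name from the list of things; names that differ only in an ending like _2 or _b are one class to them, and where a whole thing is asked for, a point or a joint stands for the part that bears it (a point fixed in the world has none). Each returns a list of dicts, best first, with "confidence" (0 to 1); they miss things now and then, are a little off and sometimes report something else, mostly with a low value. They report only what shows in the picture. A call takes as long as a camera call.
- arm.search_frame(picture, target): "extent" ([centre column, centre row, width, height] as shares, 0 to 1, of the picture: columns of its width, rows of its height, round what is visible of it).
- arm.masks_of(picture, target): "mask" (384x512 bool, what is visible of it) and "extent" ([centre column, centre row, width, height] as shares, 0 to 1, of the picture: columns of its width, rows of its height, round what is visible of it).
- arm.place_of(picture, target): "position" ([column, row] as shares, 0 to 1, of the picture: columns of its width, rows of its height: a listed point, or the origin of a listed thing).
The state is a dict: "t": time; "q": joint angles; "qd": joint speeds; "joint_efforts": joint torques, N m; "eef_pos": TCP position; "ee_rot": TCP orientation; "force": force on the tool from outside, world axes, zero at the start; "moment": the same for the moment, N m; "width": finger opening in m.
Only numpy, scipy, OpenCV 4.12 (cv2) and the standard library are available. Lean on these libraries where they do the work, as an engineer would, in place of code of your own. Each camera call takes 0.05 s, during which the arm holds its last target. There are 200 camera calls.

TASK

Get the bench ready for class: the soldering stations stand on end, so push each one high on its cradle side until it topples over on to its rubber feet. Flip the hasp of the tool chest off its staple and well clear, raise the lid right up, and seat one cordless iron in the cradle of each station, middle of the handle midway between the two yokes and down in both, tip either way. Leave spare irons in the chest, shut its lid at the end (the hasp may stay open), and do not disturb the multimeter, solder reel or parts tray.

Things in the scene. Friction and masses are not known exactly. Their poses are not given: they have to be found in the camera images.
- station1: station 1: dark grey box 160 x 100 x 95 mm, 0.8 kg, too wide to grip; any station may be absent. Starts standing on its 95 x 100 mm rear end, panel up. Origin: centre of the rear end; z along the 160 mm to the panel, y along the 100 mm, x from the cradle side (47.5 mm at -x) to the side with two rubber foot strips (47.5 mm at +x). It must fall towards +x; then x points down and z level
- station1_cradle (a point): where the middle of a seated iron's handle lies on station 1: centre line, 27 mm out from the cradle side, 70 mm from the rear end; axes as the station. Two U yokes, each 18 mm long, centred 35 mm either side along z (52 mm free between). Yoke floors stand 12 mm off the side, flared cheeks reach 35 mm off it
- station2: station 2, like station 1: same size, origin and axes. While standing, the cradle's upper yoke ends 114 mm above the bench; above that the cradle side is bare up to 160 mm
- station2_cradle (a point): cradle point of station 2, as for station 1. With a station lying on its feet the cradle side is 95 mm above the bench and this point 122 mm. The gap between the cheeks narrows from 47 mm at the top to 36 mm at the yoke floor
- station3: station 3, like station 1: same size, origin and axes
- station3_cradle (a point): cradle point of station 3, as for station 1
- iron1_center (a point): cordless iron 1, 0.12 kg: black box handle 100 x 28 wide x 30 high mm, a 10 mm thick steel barrel 34 mm long and 10 mm tip at one end. Point: middle of the handle, 15 mm above what it lies on; x along the handle to the tip, z up as it lies. Starts flat on the chest's tray, tip to the rear. Seated, the handle rests on both yoke floors, tip either way
- iron2_center (a point): soldering iron 2, like iron 1: middle of the handle, the same sizes and axes
- iron3_center (a point): soldering iron 3, like iron 1: middle of the handle, the same sizes and axes
- chest: fixed plywood tool chest, 200 (its x) x 290 (its y) x 105 mm high without lid, walls 8 mm; origin under its centre on the bench, its front (hasp side) looks to its -x. The tray inside, on which the irons lie side by side 72 mm apart, is 55 mm above the bench
- lid (a joint): lid angle, rad: 0 shut, 1.75 stop; hinged along the chest's top rear (+x) edge; a stiff hinge that stays at any angle (about 6 N at the pull tab to raise). 200 x 290 x 9 mm plywood. While the hasp is on its staple the lid cannot be raised
- lid_pull (a point): steel pull tab that sticks out 48 mm from the lid's front edge in the lid's plane, 18 mm wide (across the chest) and 9 mm thick; point on its centre line 30 mm out from the edge. Gripped across its 18 mm width it can turn between the pads. Axes are the lid's: shut, x points to the chest's rear
- lid_hinge (a point): a point on the lid's hinge axis, in the middle of the chest's rear edge, at the height of the lid's underside; y along the axis
- hasp (a joint): hasp angle, rad: 0 hanging down over the staple on the chest's front, 1.57 sticking straight out to the front, 2.6 stop (up and forward); a steel strap hinged on the lid's front edge that stays where it is left
- hasp_lug (a point): grip lug at the hasp's lower end: a steel block sticking out 38 mm from the strap, 18 mm wide (across the chest) and 10 mm thick; point on its centre line, 26 mm in front of and 50 mm below the hasp hinge when closed. Gripped lightly (about 10 N) across its width it turns between the pads; a hard grip drags the lid up too. Closed, its x points to the chest's rear and z up
- hasp_hinge (a point): the middle of the hasp's hinge axis on the lid's lower front edge, 30 mm to the -y side of the chest's middle; y along the axis
- meter: bystander: multimeter, red, 150 x 75 x 36 mm, lying flat; origin at the centre of its underside
- reel: bystander: grey solder reel, 60 mm diameter, 46 mm high, standing; origin at the centre of its underside
- tray: bystander: white parts tray, 100 x 120 x 35 mm; origin at the centre of its underside
- iron1: iron 1 again: the same axes, origin at the centre of the underside of its handle
- iron2: iron 2 again: the same axes, origin at the centre of the underside of its handle
- iron3: iron 3 again: the same axes, origin at the centre of the underside of its handle

How it is judged:
By the outcome, as a careful person would: the job done as asked, in the order asked, and still so for the second after the job is handed in, with the robot touching nothing.
Of station1, station2, station3 only 2 to 3 are there at a start; the rules pass over those that are not, and their reading is None.
At some moment in a run one of station1, station2, station3 may be knocked a few centimetres aside while the robot is not near it.
Once in a run the grip may slacken for a moment while it holds something.
It also fails if it takes over 210 s, if anything falls off the work surface, if the arm or the gripper's body presses on something with over 40 N, if the wrist force passes 120 N, or if a joint passes its speed limit or range.

## Working session

There is one attempt and no reset: what is moved stays moved. The work goes in short steps, Python scripts to look and compute and a shell command to move; the robot and the scene stay as the last step left them, time stands still between calls to the robot, and variables do not carry over. Pictures are saved under pics/ and viewed, about 12 in all and at most 16, crops included, and the job is handed in when it is done.

```bash
ls; mkdir -p pics
cat > h.py <<'E'
import numpy as np,cv2
from station import arm
def save(p,n): cv2.imwrite('pics/'+n+'.png',cv2.cvtColor(p['frame'],cv2.COLOR_RGB2BGR))
def cloud(p):
    z=p['range_z'];K=p['mtx'];v,u=np.mgrid[:z.shape[0],:z.shape[1]]
    c=np.stack([(u-K[0,2])/K[0,0]*z,-(v-K[1,2])/K[1,1]*z,-z],-1)
    w=c@p['pose'][:3,:3].T+p['pose'][:3,3]; w[z<=0]=np.nan
    return w
def at_h(p,pos,h):  # share pixel -> world point at height h
    K=p['mtx'];u=pos[0]*512-.5;v=pos[1]*384-.5
    d=p['pose'][:3,:3]@np.array([(u-K[0,2])/K[0,0],-(v-K[1,2])/K[1,1],-1]);o=p['pose'][:3,3]
    return o+d*(h-o[2])/d[2]
def st():
    s=arm.get_state();print('t %.2f'%s['t'],'tcp',np.round(s['eef_pos'],4),'rpy',np.round(s['ee_rot'],3),'F',np.round(s['force'],1),'w',round(s['width'],4),'q',np.round(s['q'],2));return s
E
python3 - <<'E'
from h import *
np.set_printoptions(precision=3,suppress=True)
st()
ps={n:arm.grab_frame(n) for n in('top','side')}
cv2.imwrite('pics/a.png',cv2.cvtColor(np.vstack([p['frame'] for p in ps.values()]),cv2.COLOR_RGB2BGR))
for n,p in ps.items():
    print(n,p['pose'][:3,3],p['mtx'][0,0],[k for k in p])
    w=cloud(p)
    for t in('station1','chest','meter','reel','tray','hasp_lug'):
        for m in arm.masks_of(p,t)[:4]:
            q=w[m['mask']];q=q[~np.isnan(q[:,0])]
            if len(q)<5: continue
            zt=np.percentile(q[:,2],95);top=q[q[:,2]>zt-.012]
            r=cv2.minAreaRect((top[:,:2]*1000).astype(np.float32))
            print(n,t,round(m['confidence'],2),np.array(m['extent'])*[512,384,512,384],'z',round(zt,3),'toprect',r)
    for t in('lid_pull','hasp_lug','hasp_hinge','lid_hinge','chest'):
        for m in arm.place_of(p,t)[:2]:
            u,v=np.array(m['position'])*[512,384];print(n,t,round(m['confidence'],2),u,v,w[min(int(v),383),min(int(u),511)])
E
```

```text
pics
t 0.00 tcp [0.175 0.651 0.226] rpy [ 1.662  1.569 -1.742] F [-0.1  0.   0.3] w 0.0878 q [ 1.6   0.36  0.01 -0.   -1.22 -0.29]
top [0.356 0.031 1.053] 348.3954727176541 ['frame', 'range_z', 'mtx', 'pose', 'shot']
top station1 0.98 [385.843 246.413  58.317  58.982] z 0.168 toprect ((415.0601501464844, -312.6271667480469), (98.72492980957031, 91.81161499023438), 52.166290283203125)
top station1 0.94 [259.686 225.254  40.192  52.109] z 0.169 toprect ((489.94854736328125, 22.039321899414062), (91.53126525878906, 99.04557037353516), 7.023913383483887)
top station1 0.87 [329.114 221.491  47.411  51.418] z 0.168 toprect ((491.6138916015625, -165.3162078857422), (99.15878295898438, 90.08989715576172), 89.7708511352539)
top station1 0.64 [173.056 253.632  15.104  17.088] z 0.109 toprect ((429.8637390136719, 261.6591796875), (7.195269584655762, 31.91484832763672), 30.92520523071289)
top chest 0.94 [143.514 223.334 130.611 119.117] z 0.117 toprect ((483.283447265625, 330.5440673828125), (249.10708618164062, 290.417236328125), 30.854951858520508)
top chest 0.64 [175.36  253.44   21.504  18.7
[... 2972 characters left out ...]
515625, 33.64006423950195), (151.1562042236328, 73.92166900634766), 86.17145538330078)
side tray 0.44 [317.952 152.256  42.906  49.882] z 0.159 toprect ((434.9361572265625, -270.1734924316406), (210.39508056640625, 99.25020599365234), 60.08578872680664)
side hasp_lug 0.5 [287.488 283.738 131.994 117.312] z 0.114 toprect ((481.72637939453125, 331.23199462890625), (251.4881134033203, 292.2698974609375), 31.5615291595459)
side lid_pull 0.72 340.48 271.7184 [0.362 0.322 0.111]
side hasp_lug 0.53 320.0 264.8064 [0.408 0.304 0.112]
side hasp_hinge 0.45 313.7024 257.7024 [0.425 0.281 0.111]
side lid_hinge 0.92 245.504 288.192 [0.577 0.395 0.112]
side chest 0.59 280.2176 302.7072 [0.496 0.426 0.111]
```

View pics/a.png

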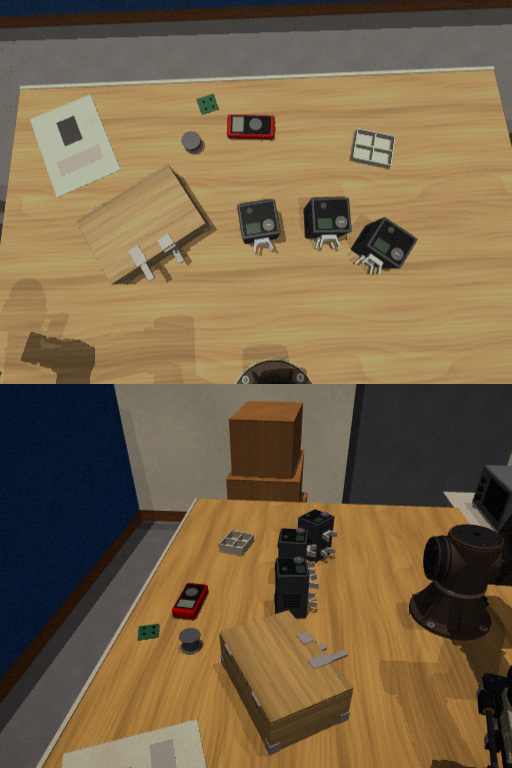

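Run:
```python
from h import *
np.set_printoptions(precision=3,suppress=True)
p=arm.grab_frame('top');f=p['frame'];save(p,'b0')
c=cv2.resize(f[190:285,80:430],None,fx=2.28,fy=2.28,interpolation=cv2.INTER_CUBIC)
cv2.imwrite('pics/b.png',cv2.cvtColor(c,cv2.COLOR_RGB2BGR))
w=cloud(p)
# per station: points between 5 and 120 mm near it -> cradle side direction
for cx,cy in((.415,-.313),(.490,.022),(.492,-.165)):
    d=w[...,:2]-[cx,cy];r=np.hypot(d[...,0],d[...,1]);
    m=(r<.12)&(w[...,2]>.02)&(w[...,2]<.125)
    q=w[m]; print(cx,cy,len(q),'low pts mean offset',(q[:,:2]-[cx,cy]).mean(0),'rmax',r[m].max(), 'z', np.percentile(q[:,2],[5,50,95]))
# lid top plane rectangle (exclude tab)
```

```text
0.415 -0.313 694 low pts mean offset [-0.015  0.039] rmax 0.11883787770843598 z [0.028 0.087 0.12 ]
0.49 0.022 216 low pts mean offset [-0.054 -0.006] rmax 0.08225428166341403 z [0.039 0.111 0.116]
0.492 -0.165 612 low pts mean offset [-0.042 -0.009] rmax 0.11995747516253133 z [0.026 0.085 0.12 ]
```

View pics/b.png

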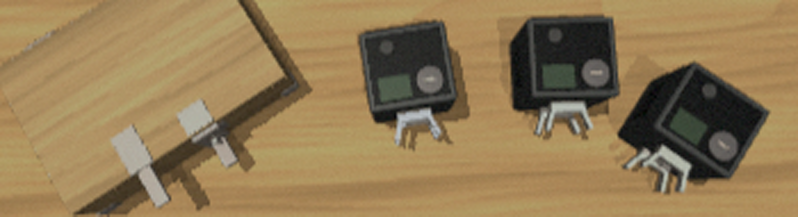

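Three stations stand at (0.490, 0.022), (0.492, -0.165) and (0.415, -0.313), with their cradles towards the robot. They should fall along 7°, 0° and -38°. The chest's pull tab and hasp face the robot. I'll topple the first station now.

```bash
python3 -m inch '.8 -.97 0 0 0 .2;.8 -.97 0 0 0 .2;.8 -.97 0 0 0 .2;.8 -.97 0 0 0 .2;.8 -.97 0 0 0 .2;.8 -.97 0 0 0 .2;.8 -.97 0 0 0 .2;.8 -.97 0 0 0 .2;.1 -.97 0 0 0 .2;.1 -.97 0 0 0 .2;.1 -.97 0 0 0 .2' 0 20
python3 -m inch '.1 -.97 0 0 0 .2;.1 -.97 0 0 0 .2;.1 -.97 0 0 0 .2;.1 -.97 0 0 0 .2;.1 -.97 0 0 0 .2;.1 -.97 0 0 0 .2;.1 -.97 0 0 0 .2;.1 -.97 0 0 0 .2;.1 -.97 0 0 0 .2;.1 -.97 0 0 0 .2;.1 -.97 0 0 0 .2;0 0 0 0 0 0'
python3 -c "from h import *;s=st();from scipy.spatial.transform import Rotation as R;print(R.from_euler('xyz',s['ee_rot']).as_matrix().round(3))"
```

```text
t: 2.62
eef_pos: [0.3758, 0.3309, 0.2267]
ee_rot: [-2.128, 1.571, 0.945]
force: [0.1, 0.4, 0.4]
width: 0.0004
t: 4.12
eef_pos: [0.4086, 0.0105, 0.2267]
ee_rot: [-2.927, 1.57, 0.335]
force: [-0.6, 0.1, -0.4]
width: 0.0005
t 4.12 tcp [0.4086 0.0105 0.2267] rpy [-2.927  1.57   0.335] F [-0.6  0.1 -0.4] w 0.0005 q [ 0.51 -0.1  -0.53  0.   -1.14  1.18]
[[ 0.     0.12  -0.993]
 [ 0.    -0.993 -0.12 ]
 [-1.    -0.    -0.   ]]
```

```bash
python3 -m inch '0 0 -.93 0 0 0;0 0 -.93 0 0 0;0 0 -.93 0 0 0;.4 .05 0 0 0 0;.35 .04 0 0 0 0;.35 .04 .18 0 0 0;.35 .04 .18 0 0 0;.35 .04 .18 0 0 0'
python3 -m inch '.35 .04 .11 0 0 0;.35 .04 .11 0 0 0;.35 .04 .11 0 0 0;.35 .04 .05 0 0 0;.35 .04 .05 0 0 0;.35 .04 .05 0 0 0;.35 .04 0 0 0 0'
python3 - <<'E'
from h import *
p=arm.grab_frame('side');q=arm.grab_frame('top')
cv2.imwrite('pics/c.png',cv2.cvtColor(np.hstack([p['frame'][120:260,200:400],q['frame'][160:300,200:430]]),cv2.COLOR_RGB2BGR))
E
```

```text
t: 5.12
eef_pos: [0.4638, 0.0182, 0.1599]
ee_rot: [-2.916, 1.57, 0.347]
force: [-1.0, 0.5, -0.7]
width: 0.0005
t: 6.0
eef_pos: [0.537, 0.0266, 0.1735]
ee_rot: [3.102, 1.571, 0.082]
force: [0.3, 0.4, 0.8]
width: 0.0007
```

View pics/c.png

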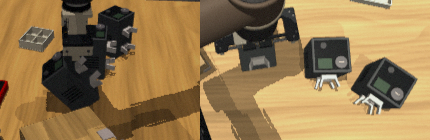

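The side view at about (75, 80) shows station A tilting well past balance. I'll let it fall and then retreat upward.

```bash
python3 -m inch '.35 .04 0 0 0 0;.35 .04 0 0 0 0;.2 .02 0 0 0 0;0 0 0 0 0 0;0 0 0 0 0 0;-.5 0 .9 0 0 0;-.9 -.5 .9 0 0 0;-.9 -1 0 0 0 0;-.9 -1 0 0 0 0'
python3 - <<'E'
from h import *
st()
q=arm.grab_frame('top');w=cloud(q)
m=(abs(w[...,0]-.62)<.13)&(abs(w[...,1]-.04)<.1)&(w[...,2]>.05)
z=w[m];print(np.percentile(z[:,2],[10,50,90,99]))
z=z[(z[:,2]<.107)&(z[:,2]>.085)];print(cv2.minAreaRect((z[:,:2]*1000).astype(np.float32)))
cv2.imwrite('pics/d.png',cv2.cvtColor(cv2.resize(q['frame'][160:300,150:430],None,fx=2,fy=2),cv2.COLOR_RGB2BGR))
E
```

```text
t: 7.22
eef_pos: [0.4661, -0.046, 0.2279]
ee_rot: [-2.849, 1.57, 0.415]
force: [0.4, -0.4, 0.0]
width: 0.0009
t 7.22 tcp [ 0.4661 -0.046   0.2279] rpy [-2.849  1.57   0.415] F [ 0.4 -0.4  0. ] w 0.0009 q [ 0.32  0.01 -0.42 -0.   -1.14  1.37]
[0.09294127 0.62913341 0.66894145 0.67035403]
((670.2496948242188, 43.97572326660156), (65.4169921875, 104.61369323730469), 12.857402801513672)
```

View pics/d.png

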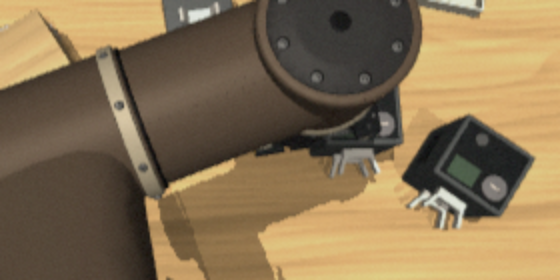

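```bash
python3 -m inch '-.49 -.99 0 0 0 -.35;-.49 -.99 0 0 0 -.35;-.49 -.99 0 0 0 -.35;-.49 -.99 0 0 0 -.35;0 0 0 0 0 0;0 0 -.93 0 0 0;0 0 -.93 0 0 0;0 0 -.93 0 0 0;0 0 0 0 0 0'
python3 -m inch '.45 0 0 0 0 0;.35 0 0 0 0 0;.35 0 .18 0 0 0;.35 0 .18 0 0 0;.35 0 .18 0 0 0;.35 0 .11 0 0 0;.35 0 .11 0 0 0;.35 0 .11 0 0 0;.35 0 .05 0 0 0;.35 0 .05 0 0 0;.35 0 .05 0 0 0;.35 0 0 0 0 0'
python3 -m inch '.35 0 0 0 0 0;.35 0 0 0 0 0;.2 0 0 0 0 0;0 0 0 0 0 0;0 0 0 0 0 0;-.5 0 .9 0 0 0;-.9 0 .9 0 0 0;-.9 0 0 0 0 0;-.9 0 0 0 0 0;-.9 -.5 0 0 0 0'
python3 - <<'E'
from h import *
q=arm.grab_frame('top');w=cloud(q);st()
for cx,cy in((.61,.036),(.61,-.165)):
    m=(abs(w[...,0]-cx)<.13)&(abs(w[...,1]-cy)<.09)&(w[...,2]<.105)&(w[...,2]>.085)
    z=w[m];print(len(z),cv2.minAreaRect((z[:,:2]*1000).astype(np.float32)) if len(z) else 0)
cv2.imwrite('pics/e.png',cv2.cvtColor(cv2.resize(q['frame'][160:300,150:430],None,fx=2,fy=2),cv2.COLOR_RGB2BGR))
E
```

```text
t: 8.4
eef_pos: [0.4071, -0.1639, 0.1424]
ee_rot: [-0.018, 1.567, 3.124]
force: [-0.1, 0.2, 1.3]
width: 0.0003
t: 9.9
eef_pos: [0.5383, -0.1643, 0.1744]
ee_rot: [-3.091, 1.57, 0.051]
force: [1.0, 0.3, 0.5]
width: 0.0003
t: 11.15
eef_pos: [0.4402, -0.1791, 0.2287]
ee_rot: [-2.986, 1.57, 0.157]
force: [-0.3, -0.5, -0.3]
width: 0.0004
t 11.20 tcp [ 0.4373 -0.1802  0.2287] rpy [-1.227  1.57   1.915] F [-4.6  0.  -2.1] w 0.0006 q [ 0.03  0.02 -0.41 -0.   -1.14  1.54]
645 ((667.4637451171875, 42.62649154663086), (78.99600982666016, 100.35116577148438), 5.793082237243652)
658 ((669.1627807617188, -169.68626403808594), (76.0213623046875, 99.78202056884766), 0.5757700204849243)
```

View pics/e.png

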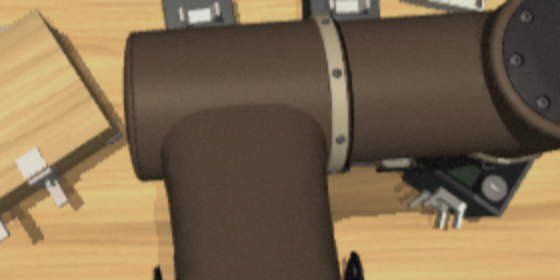

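```bash
python3 -m inch '-.37 -.34 0 0 0 -.95;-.37 -.34 0 0 0 -.95;-.37 -.34 0 0 0 -.95;-.37 -.34 0 0 0 -.95;-.37 -.34 0 0 0 -.95;-.37 -.34 0 0 0 -.95;-.37 -.34 0 0 0 -.95;-.37 -.34 0 0 0 -.95;0 0 0 0 0 0;0 0 -.93 0 0 0;0 0 -.93 0 0 0;0 0 -.93 0 0 0'
python3 -c "from h import *;s=st()"
python3 -m inch '.35 -.27 0 0 0 0;.28 -.215 0 0 0 0;.28 -.215 .18 0 0 0;.28 -.215 .18 0 0 0;.28 -.215 .18 0 0 0;.28 -.215 .11 0 0 0;.28 -.215 .11 0 0 0;.28 -.215 .11 0 0 0;.28 -.215 .05 0 0 0;.28 -.215 .05 0 0 0;.28 -.215 .05 0 0 0;.28 -.215 0 0 0 0'
python3 -m inch '.28 -.215 0 0 0 0;.28 -.215 0 0 0 0;.15 -.1 0 0 0 0;0 0 0 0 0 0;0 0 0 0 0 0;-.5 .4 .9 0 0 0;-.7 .5 .9 0 0 0;-.7 .8 0 0 0 0;-.7 .8 0 0 0 0;-.1 1 0 0 0 1;0 1 0 0 0 1;0 1 0 0 0 1'
python3 -c "from h import *;s=st()"
```

```text
t: 12.7
eef_pos: [0.353, -0.2607, 0.1441]
ee_rot: [-2.621, 1.57, -0.141]
force: [-0.1, -0.4, -0.3]
width: 0.0007
t 12.70 tcp [ 0.353  -0.2607  0.1441] rpy [-2.621  1.57  -0.141] F [-0.1 -0.4 -0.3] w 0.0007 q [-0.18  0.04 -0.6  -0.   -0.93  1.09]
t: 14.2
eef_pos: [0.4562, -0.3405, 0.1753]
ee_rot: [-3.085, 1.571, -0.607]
force: [-0.2, -0.6, 0.4]
width: 0.0007
t: 15.7
eef_pos: [0.3953, -0.19, 0.2296]
ee_rot: [-2.704, 1.57, 0.038]
force: [0.2, 0.8, -0.1]
width: 0.0005
t 15.70 tcp [ 0.3953 -0.19    0.2296] rpy [-2.704  1.57   0.038] F [ 0.2  0.8 -0.1] w 0.0005 q [ 0.   -0.05 -0.47 -0.   -1.14  1.17]
```

Run:
```python
from h import *
from scipy.optimize import least_squares
np.set_printoptions(precision=4,suppress=True)
D=np.array([[.646,.226,.359,.012],[.362,.2267,-.1,-.53],[.394,.1441,.04,-.6],[.395,.2296,-.05,-.47],[.4316,.2287,.02,-.41]])
def f(p,q2,q3,t=np.pi/2):
    a,h,L1,L2,T,b=p;ph=q2-q3
    return a+L1*np.sin(q2)+L2*np.cos(ph)+b*np.sin(ph)+T*np.cos(t), h+L1*np.cos(q2)-L2*np.sin(ph)+b*np.cos(ph)-T*np.sin(t)
r=least_squares(lambda p:np.r_[f(p,D[:,2],D[:,3])[0]-D[:,0],f(p,D[:,2],D[:,3])[1]-D[:,1],1e-3*(p-[.0,.33,.4,.4,.25,0])],[.0,.33,.4,.4,.25,0]);print('fit',r.x,np.abs(r.fun[:10]).max())
for n in('top','side'):
    p=arm.grab_frame(n);w=cloud(p)
    d=w[...,:2]-[.497,.337];ang=np.deg2rad(30.85);e=np.array([np.cos(ang),np.sin(ang)]);g=np.array([-e[1],e[0]])
    X=d@e;Y=d@g
    m=(w[...,2]>.1)&(w[...,2]<.13)&(abs(X)<.2)&(abs(Y)<.17)
    lid=m&(X>-.095)
    L=w[lid];print(n,'lid z',np.median(L[:,2]),cv2.minAreaRect((L[:,:2]*1000).astype(np.float32)))
    t=m&(X<-.112);print(' tab: n',t.sum(),'Y',np.percentile(Y[t],[2,50,98]),'X',X[t].min(),'z',np.median(w[t][:,2]))
    m2=(w[...,2]>.03)&(w[...,2]<.1)&(X<-.105)&(X>-.16)&(abs(Y)<.1)
    q=np.c_[X[m2],Y[m2],w[m2][:,2]];print(' hasp pts',len(q),np.percentile(q,[2,50,98],axis=0) if len(q) else '')
    m3=(abs(w[...,0]-.5)<.14)&(abs(w[...,1]+.385)<.13)&(w[...,2]<.105)&(w[...,2]>.085)
    if m3.sum(): print(' C',cv2.minAreaRect((w[m3][:,:2]*1000).astype(np.float32)))
    save(p,'f'+n)
    for k in('hasp_lug','lid_pull','lid_hinge'):
        for o in arm.place_of(p,k)[:1]:
            for h in ({'hasp_lug':.06,'lid_pull':.11,'lid_hinge':.105}[k],): c=at_h(p,o['position'],h)[:2]-[.497,.337]; print(' ',k,o['confidence'],c@e,c@g)
a=cv2.imread('pics/ftop.png')[180:300,60:430];b=cv2.imread('pics/fside.png')[200:360,200:370]
cv2.imwrite('pics/f.png',np.vstack([cv2.resize(a,(740,240)),cv2.resize(b,(360,339)) .repeat(1,0) if False else cv2.copyMakeBorder(cv2.resize(b,(360,339)),0,0,0,380,cv2.BORDER_CONSTANT)]))
```

```text
fit [-0.0005  0.2077  0.5949  0.4677  0.3723 -0.0077] 0.0020749496135532286
top lid z 0.11428120647334539 ((503.1560974121094, 342.95159912109375), (207.11488342285156, 290.4822082519531), 31.340049743652344)
 tab: n 86 Y [0.0416 0.0502 0.0589] X -0.14132750466411959 z 0.11388606975236715
 hasp pts 88 [[-0.1389 -0.0383  0.0571]
 [-0.1221 -0.0296  0.0628]
 [-0.1062 -0.021   0.0805]]
 C ((556.9868774414062, -408.54559326171875), (77.07456970214844, 93.21121215820312), 52.39133071899414)
  hasp_lug 0.59 -0.12298590138454929 -0.04040296222000317
  lid_pull 0.57 -0.1296723320646281 0.051741465071920074
  lid_hinge 0.77 0.10519602899602035 -0.0015808557764513194
side lid z 0.11156144536985002 ((501.5816955566406, 343.328125), (204.39324951171875, 292.9252014160156), 31.196985244750977)
 tab: n 90 Y [0.0433 0.0552 0.0616] X -0.143114661603406 z 0.11088620518037595
 hasp pts 38 [[-0.1393 -0.0375  0.0547]
 [-0.1328 -0.0244  0.0606]
 [-0.1257 -0.0177  0.0639]]
 C ((514.3649291992188, -390.12530517578125), (103.53952026367188, 164.4230194091797), 51.3598747253418)
  hasp_lug 0.42 -0.13467203774448344 -0.023432338788501136
  lid_pull 0.65 -0.12305716258151199 0.05977740728559917
  lid_hinge 0.96 0.10160019665979211 0.004362190936421155
```

View pics/f.png

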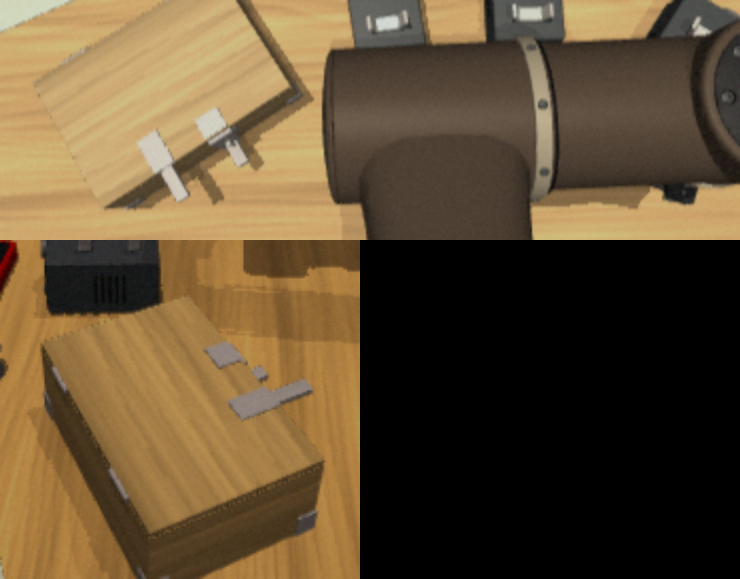

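All three stations now lie on their feet, and the chest angle is 31.2°. I'll move to the hasp lug with the jaw along the chest's y and a slight tilt.

```bash
python3 -m inch '0 .97 0 0 0 .72;0 .97 0 0 0 .72;0 .97 0 0 0 .72;0 .97 0 0 0 .72;0 .97 0 0 0 .72;0 .97 0 0 0 .72;0 .97 0 0 0 .72;0 .97 0 0 0 .72;0 .97 0 0 0 .72;0 .97 0 0 0 .72;.1 .97 0 0 0 .72;.1 .97 0 0 0 .72' .5 10
python3 -m inch '0 .97 0 0 0 .72;0 .97 0 0 0 .72;0 .97 0 0 0 .72;0 0 0 .52 -.86 0;0 0 0 .52 -.86 0;0 0 0 .52 -.86 0;0 0 0 .52 -.86 0;0 0 0 0 0 0'
cat >> h.py <<'E'
C0=np.array([.502,.340]);e=np.array([.8554,.518]);g=np.array([-.518,.8554])
def ch(s=None):
    s=s or arm.get_state()
    from scipy.spatial.transform import Rotation as R
    M=R.from_euler('xyz',s['ee_rot']).as_matrix();d=np.array(s['eef_pos'][:2])-C0
    c=lambda v:np.round([v[:2]@e,v[:2]@g,v[2]],3)
    print('chest-frame tcp',np.round([d@e*1000,d@g*1000,s['eef_pos'][2]*1000],1),'toolx',c(M[:,0]),'jaw',c(M[:,1]))
E
python3 -c "from h import *;ch(st())"
```

```text
t: 17.6
eef_pos: [0.4021, 0.1589, 0.2292]
ee_rot: [0.813, 1.571, -1.975]
force: [0.7, 0.2, -0.4]
width: 0.044
t: 18.6
eef_pos: [0.401, 0.2437, 0.2285]
ee_rot: [-3.141, 1.221, 0.542]
force: [-0.0, 1.2, -0.4]
width: 0.0438
t 18.60 tcp [0.401  0.2437 0.2285] rpy [-3.141  1.221  0.542] F [-0.   1.2 -0.4] w 0.0438 q [ 1.12 -0.23 -0.79  0.28 -0.73  0.81]
chest-frame tcp [-136.3  -30.   228.5] toolx [ 0.343 -0.001 -0.939] jaw [-0.003 -1.    -0.   ]
```

```bash
python3 -m inch '0 0 -.98 0 0 0;0 0 -.98 0 0 0;0 0 -.98 0 0 0;0 0 -.98 0 0 0;0 0 -.6 0 0 0;0 0 -.5 0 0 0;0 0 0 0 0 0'
python3 - <<'E'
from h import *
ch(st())
a=arm.grab_frame('side');b=arm.grab_frame('wrist');c=b['frame']
cv2.imwrite('pics/g.png',cv2.cvtColor(np.hstack([cv2.resize(a['frame'][200:328,260:410],(450,384)),cv2.resize(c,(340,384))]),cv2.COLOR_RGB2BGR))
E
```

```text
t: 19.48
eef_pos: [0.4134, 0.2483, 0.0936]
ee_rot: [-3.101, 1.25, 0.583]
force: [-0.1, -0.0, 0.8]
width: 0.0434
t 19.48 tcp [0.4134 0.2483 0.0936] rpy [-3.101  1.25   0.583] F [-0.1 -0.   0.8] w 0.0434 q [ 1.02  0.   -1.01  0.48 -0.29  0.66]
chest-frame tcp [-123.3  -32.5   93.6] toolx [ 0.315  0.012 -0.949] jaw [ 0.    -1.    -0.013]
```

View pics/g.png

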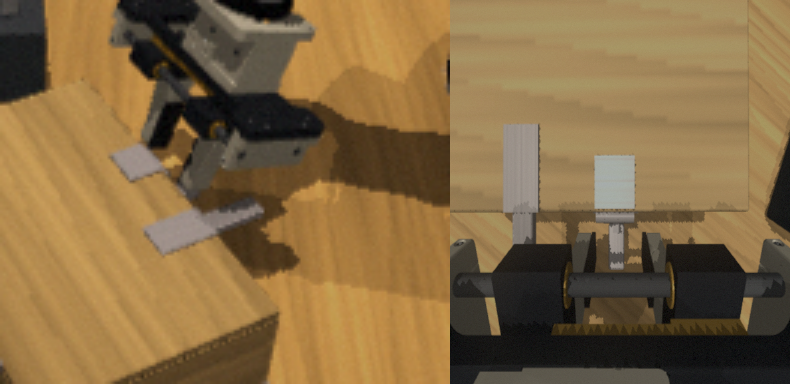

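The wrist view shows the lug (617, 240) between the fingers, but joint 3 is at its limit at this tilt. I'll use a smaller tilt.

```bash
python3 -m inch '-.47 -.19 .8 0 0 0;0 0 .2 -.5 .82 0;0 0 0 -.4 .7 0;0 0 0 0 0 0' .5 10
python3 -c "from h import *;ch(st())"
```

```text
t: 20.08
eef_pos: [0.3996, 0.2446, 0.1253]
ee_rot: [-3.043, 1.4, 0.64]
force: [0.1, -0.3, -0.8]
width: 0.044
t 20.07 tcp [0.3996 0.2446 0.1253] rpy [-3.043  1.4    0.64 ] F [ 0.1 -0.3 -0.8] w 0.044 q [ 1.03  0.01 -0.75  0.1  -0.66  1.01]
chest-frame tcp [-137.   -28.6  125.3] toolx [ 0.169  0.016 -0.985] jaw [-0.001 -1.    -0.017]
```

```bash
python3 -m inch '-.09 -.05 -.8 0 0 0;0 0 -.8 0 0 0;0 0 -.4 0 0 0;0 0 -.2 0 0 0;0 0 -.2 0 0 0;0 0 0 0 0 0'
python3 -c "from h import *;ch(st())"
```

```text
t: 20.82
eef_pos: [0.3958, 0.241, 0.0519]
ee_rot: [-3.052, 1.402, 0.632]
force: [-0.9, 0.1, -0.7]
width: 0.0438
t 20.82 tcp [0.3958 0.241  0.0519] rpy [-3.052  1.402  0.632] F [-0.9  0.1 -0.7] w 0.0438 q [ 1.03  0.12 -0.87  0.16 -0.43  0.95]
chest-frame tcp [-142.1  -29.6   51.9] toolx [ 0.167  0.015 -0.986] jaw [-0.001 -1.    -0.015]
```

```bash
python3 -m inch '0 0 0 0 0 0;0 0 0 0 0 0;0 0 0 0 0 0;0 0 0 0 0 0' 0 10
python3 -m inch '-.166 -.1 .197 0 0 0;-.165 -.1 .196 0 0 0;-.117 -.071 .242 0 0 0;-.117 -.071 .241 0 0 0;-.06 -.035 .266 0 0 0;-.06 -.035 .266 0 0 0;0 0 .275 0 0 0;0 0 .275 0 0 0'
python3 -c "from h import *;ch(st())"
```

```text
t: 21.32
eef_pos: [0.3959, 0.2416, 0.0521]
ee_rot: [-3.048, 1.402, 0.636]
force: [-2.2, 2.2, -0.8]
width: 0.0177
t: 22.32
eef_pos: [0.3757, 0.2294, 0.1116]
ee_rot: [-3.049, 1.401, 0.636]
force: [4.8, 4.5, -4.3]
width: 0.0179
t 22.32 tcp [0.3757 0.2294 0.1116] rpy [-3.049  1.401  0.636] F [ 4.8  4.5 -4.3] w 0.0179 q [ 1.06 -0.02 -0.82  0.12 -0.62  0.96]
chest-frame tcp [-165.3  -29.1  111.6] toolx [ 0.168  0.015 -0.986] jaw [-0.001 -1.    -0.016]
```

```bash
python3 -m inch '.08 .05 .266 0 0 0;.08 .05 .266 0 0 0;.12 .073 .236 0 0 0;.12 .073 .236 0 0 0;.14 .085 .2 0 0 0;0 0 0 0 0 0'
python3 -c "from h import *;ch(st())"
python3 -m inch '0 0 0 0 0 0;0 0 0 0 0 0;0 0 .5 0 0 0;0 0 .9 0 0 0;-.3 -.2 .9 0 0 0' .5
python3 - <<'E'
from h import *
ch(st())
a=arm.grab_frame('side');b=arm.grab_frame('wrist');w=cloud(a)
d=w[...,:2]-C0;X=d@e;Y=d@g
m=(X<-.104)&(X>-.18)&(abs(Y+.03)<.02)&(w[...,2]>.04)&(w[...,2]<.2)
q=np.c_[X[m],Y[m],w[m][:,2]];print(len(q),np.percentile(q,[2,25,50,75,98],axis=0).round(3))
cv2.imwrite('pics/i.png',cv2.cvtColor(np.hstack([cv2.resize(a['frame'][200:328,260:410],(450,384)),cv2.resize(b['frame'],(340,384))]),cv2.COLOR_RGB2BGR))
E
```

```text
t: 23.08
eef_pos: [0.3915, 0.2388, 0.147]
ee_rot: [-3.05, 1.403, 0.634]
force: [-2.2, 4.9, -1.1]
width: 0.0178
t 23.07 tcp [0.3915 0.2388 0.147 ] rpy [-3.05   1.403  0.634] F [-2.2  4.9 -1.1] w 0.0178 q [ 1.04 -0.04 -0.73  0.1  -0.73  1.01]
chest-frame tcp [-147.   -29.3  147. ] toolx [ 0.166  0.015 -0.986] jaw [-0.001 -1.    -0.015]
t: 23.7
eef_pos: [0.3824, 0.2321, 0.2162]
ee_rot: [-3.058, 1.404, 0.625]
force: [-0.6, -0.4, 0.6]
width: 0.044
t 23.70 tcp [0.3824 0.2321 0.2162] rpy [-3.058  1.404  0.625] F [-0.6 -0.4  0.6] w 0.044 q [ 1.05 -0.14 -0.63  0.09 -0.93  1.01]
chest-frame tcp [-158.2  -30.4  216.2] toolx [ 0.165  0.013 -0.986] jaw [-0.002 -1.    -0.014]
242 [[-0.152 -0.042  0.105]
 [-0.143 -0.033  0.11 ]
 [-0.137 -0.023  0.116]
 [-0.118 -0.018  0.128]
 [-0.105 -0.012  0.155]]
```

View pics/i.png

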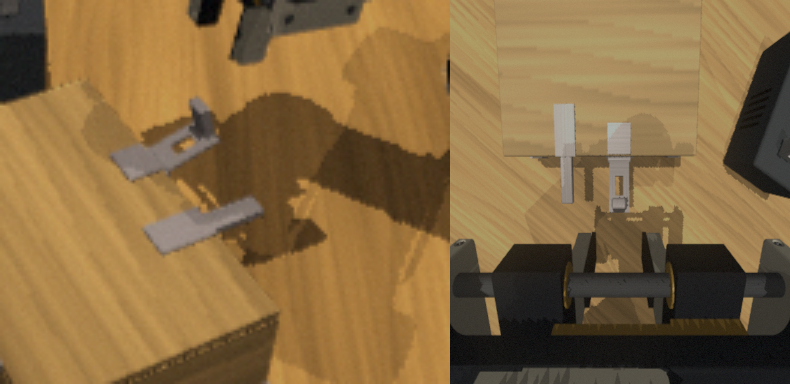

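Seen in the side view at (190, 120), the hasp sticks straight out at about 95°, clear of the staple. Next I'll grip the tab.

```bash
python3 -m inch '-.26 .9 0 0 0 0;-.26 .9 0 0 0 0;-.26 .9 0 0 0 0;0 0 -.9 0 0 0;0 0 -.9 0 0 0;0 0 -.9 0 0 0;0 0 -.6 0 0 0;0 0 -.5 0 0 0;0 0 0 0 0 0' .5
python3 -c "from h import *;ch(st())"
python3 -m inch '0 0 0 0 0 0;0 0 0 0 0 0;0 0 0 0 0 0;0 0 0 0 0 0' 0 25
python3 -c "from h import *;ch(st())"
```

```text
t: 24.92
eef_pos: [0.3587, 0.3122, 0.1003]
ee_rot: [-3.064, 1.406, 0.619]
force: [0.7, -0.8, -0.4]
width: 0.0442
t 24.93 tcp [0.3587 0.3122 0.1003] rpy [-3.064  1.406  0.619] F [ 0.7 -0.8 -0.4] w 0.0442 q [ 1.21  0.06 -0.78  0.16 -0.59  0.78]
chest-frame tcp [-137.    50.4  100.3] toolx [ 0.164  0.012 -0.986] jaw [-0.001 -1.    -0.013]
t: 25.42
eef_pos: [0.3595, 0.3135, 0.1022]
ee_rot: [-3.056, 1.402, 0.629]
force: [4.0, -1.9, 1.4]
width: 0.0177
t 25.43 tcp [0.3595 0.3135 0.1022] rpy [-3.056  1.402  0.629] F [ 4.  -1.9  1.4] w 0.0177 q [ 1.21  0.06 -0.78  0.16 -0.59  0.78]
chest-frame tcp [-135.6   51.1  102.2] toolx [ 0.167  0.014 -0.986] jaw [-0.001 -1.    -0.014]
```

```bash
python3 -m inch '.061 .037 .687 0 0 0;.061 .037 .687 0 0 0;.163 .098 .663 0 0 0;.163 .098 .663 0 0 0;.258 .156 .62 0 0 0;.258 .156 .62 0 0 0'
python3 -c "from h import *;ch(st())"
```

```text
t: 26.18
eef_pos: [0.3874, 0.3304, 0.2191]
ee_rot: [-3.053, 1.405, 0.631]
force: [9.2, 3.6, -14.3]
width: 0.0177
t 26.18 tcp [0.3874 0.3304 0.2191] rpy [-3.053  1.405  0.631] F [  9.2   3.6 -14.3] w 0.0177 q [ 1.16 -0.02 -0.53  0.1  -0.92  0.9 ]
chest-frame tcp [-103.    51.1  219.1] toolx [ 0.164  0.014 -0.986] jaw [-0.002 -1.    -0.015]
```

```bash
python3 -m inch '.36 .22 .55 0 0 0;.36 .22 .55 0 0 0;.425 .257 .48 0 0 0;.425 .257 .48 0 0 0;.489 .296 .387 0 0 0;.489 .296 .387 0 0 0'
python3 -m inch '.539 .326 .28 0 0 0;.539 .326 .28 0 0 0;.573 .347 .168 0 0 0;.573 .347 .168 0 0 0'
python3 -c "from h import *;ch(st())"
```

```text
t: 26.92
eef_pos: [0.4631, 0.3764, 0.3039]
ee_rot: [-3.052, 1.407, 0.632]
force: [-2.5, -1.3, -7.1]
width: 0.0173
t: 27.42
eef_pos: [0.5305, 0.4174, 0.332]
ee_rot: [-3.051, 1.405, 0.633]
force: [-4.8, -2.2, -1.1]
width: 0.0176
t 27.43 tcp [0.5305 0.4174 0.332 ] rpy [-3.051  1.405  0.633] F [-4.8 -2.2 -1.1] w 0.0176 q [ 0.99  0.21  0.01  0.06 -1.21  1.11]
chest-frame tcp [ 64.5  51.4 332. ] toolx [ 0.164  0.015 -0.986] jaw [-0.001 -1.    -0.015]
```

```bash
python3 -m inch '.589 .357 .03 0 0 0;.589 .357 .03 0 0 0;.412 .25 -.038 0 0 0;.412 .25 -.038 0 0 0;0 0 0 0 0 0'
python3 -c "from h import *;ch(st())"
python3 -m inch '0 0 0 0 0 0;0 0 0 0 0 0;0 0 .9 0 0 0;0 0 .9 0 0 0;0 0 .6 0 0 0;-.6 -.8 .3 0 0 0;-.6 -.8 0 0 0 0;-.6 -.8 0 0 0 0;-.6 -.8 0 0 0 0;-.6 -.8 0 0 0 0;-.6 -.8 0 0 0 0' .5
python3 - <<'E'
from h import *
np.set_printoptions(precision=3,suppress=True)
ch(st())
ims=[]
for n in('top','side'):
    p=arm.grab_frame(n);w=cloud(p);ims.append(p['frame'])
    for t in('iron1','station1','lid'):
        for m in arm.masks_of(p,t)[:4]:
            q=w[m['mask']];q=q[~np.isnan(q[:,0])]
            if t=='iron1': q=q[(q[:,2]>.06)&(q[:,2]<.1)]
            if t=='station1': q=q[(q[:,2]>.085)&(q[:,2]<.105)]
            if len(q)<5: continue
            r=cv2.minAreaRect((q[:,:2]*1000).astype(np.float32))
            c=np.array(r[0])/1000-C0
            print(n,t,round(m['confidence'],2),np.array(m['extent'])*[512,384,512,384],'z',np.percentile(q[:,2],[50,95,99]),np.round(r[0],1),np.round(r[1],1),round(r[2],1),'chest',c@e,c@g)
    for k in ('iron1_center','station1_cradle'):
        for o in arm.place_of(p,k)[:4]:
            c=at_h(p,o['position'],.085 if k[0]=='i' else .122);print('  ',k,round(o['confidence'],2),c[:2],'chest',(c[:2]-C0)@e,(c[:2]-C0)@g)
cv2.imwrite('pics/j.png',cv2.cvtColor(np.vstack([cv2.resize(ims[0][90:300,40:460],(800,400)),cv2.resize(ims[1][100:380,150:430],(200,200)) .repeat(1,0) if 0 else np.pad(cv2.resize(ims[1][200:340,190:370],(257,200)),((0,0),(0,543),(0,0)))]),cv2.COLOR_RGB2BGR))
E
```

```text
t: 28.05
eef_pos: [0.593, 0.4555, 0.3333]
ee_rot: [-3.053, 1.398, 0.631]
force: [3.9, 1.3, 3.6]
width: 0.0175
t 28.05 tcp [0.593  0.4555 0.3333] rpy [-3.053  1.398  0.631] F [3.9 1.3 3.6] w 0.0175 q [ 0.94  0.33  0.17  0.06 -1.25  1.16]
chest-frame tcp [137.7  51.6 333.3] toolx [ 0.171  0.015 -0.985] jaw [-0.001 -1.    -0.015]
t: 29.42
eef_pos: [0.4822, 0.3093, 0.412]
ee_rot: [-3.051, 1.403, 0.633]
force: [0.1, -0.7, -0.2]
width: 0.0439
t 29.43 tcp [0.482 0.309 0.412] rpy [-3.051  1.403  0.633] F [ 0.1 -0.7 -0.2] w 0.0439 q [ 0.95  0.02 -0.04  0.05 -1.36  1.16]
chest-frame tcp [-32.9 -16.  412. ] toolx [ 0.166  0.015 -0.986] jaw [-0.001 -1.    -0.015]
top iron1 0.89 [169.626 211.738  33.28   35.712] z [0.084 0.087 0.089] [532.7 280.9] [126.8  27.3] 36.4 chest -0.004366876000976604 -0.06641542603759767
top iron1 0.8 [124.928 239.232  29.286  43.891] z [0.084 0.087 0.088] [463.6 403.8] [134.3  28.2] 29.1 chest 0.0002366872009277315 0.07443891011962889
top iron1 0.59 [147.354 227.136  35.277  42.509] z [0.084 0.087 0.088] [500.5 338.6] [135.4  29. ] 37.2 chest -0.0020342061523437867 -0.
[... 1883 characters left out ...]
ion1 0.76 [254.925 174.835  50.995  42.317] z [0.091 0.099 0.104] [ 622.8 -115. ] [211.8 159.8] 88.9 chest -0.13234559627990727 -0.45179677168426513
side lid 0.98 [229.018 266.304  72.806 152.218] z [0.236 0.345 0.353] [654.3 219.8] [137.3 670.3] 18.0 chest 0.06799508887329102 -0.18169142716979983
side lid 0.58 [273.203 280.243 155.187 180.096] z [0.074 0.301 0.347] [604.4 264.7] [291.2 594.1] 45.7 chest 0.04857748198242189 -0.1174173065795899
   iron1_center 0.87 [0.524 0.292] chest -0.006552412202706046 -0.052575093087654456
   iron1_center 0.45 [0.544 0.085] chest -0.09668042839811535 -0.2399426365962929
   station1_cradle 0.62 [0.623 0.019] chest -0.06225551632830765 -0.33716901391335824
```

View pics/j.png

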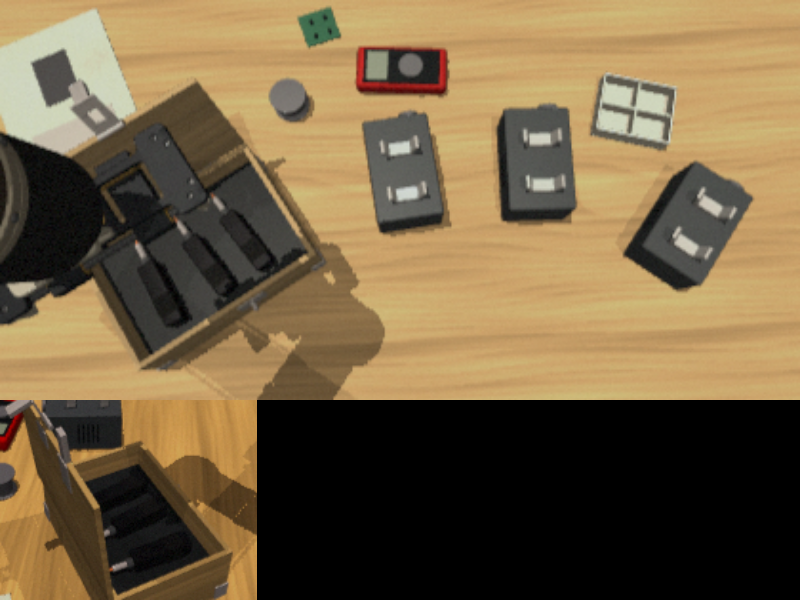

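The top view shows the lid fully up, with three irons in the chest at about (165, 290), (205, 260) and (240, 230). The stations lie cradle-up. I'll go over iron 1 and refine with the wrist camera.

```bash
cat >> h.py <<'E'
def irons(name='wrist',show=True):
    p=arm.grab_frame(name);w=cloud(p);out=[]
    for m in arm.masks_of(p,'iron1')[:6]:
        q=w[m['mask']];q=q[~np.isnan(q[:,0])];
        if len(q)<30: continue
        zt=np.percentile(q[:,2],90);q=q[(q[:,2]>zt-.008)&(q[:,2]<zt+.008)]
        r=cv2.minAreaRect((q[:,:2]*1000).astype(np.float32))
        print(name,round(m['confidence'],2),'ztop',round(zt,4),'handle-top rect',np.round(r[0],1),np.round(r[1],1),round(r[2],1))
    return p
def yokes(cx,cy,deg,name='top',p=None):
    p=p or arm.grab_frame(name);w=cloud(p);d=np.array([np.cos(np.deg2rad(deg)),np.sin(np.deg2rad(deg))]);n=np.array([-d[1],d[0]])
    v=w[...,:2]-[cx,cy];a=v@d;b=v@n
    m=(abs(a)<.08)&(abs(b)<.045)&(w[...,2]>.104)&(w[...,2]<.137)
    A=a[m];B=b[m];W=w[m]
    for s in(-1,1):
        k=(A*s>0)
        if k.sum()>5:
            r=[np.mean(np.percentile(A[k],[2,98])),np.mean(np.percentile(B[k],[2,98]))]
            print(name,'yoke',s,'n',k.sum(),'a',np.percentile(A[k],[2,98]).round(4),'b',np.percentile(B[k],[2,98]).round(4),'xy',np.round([cx,cy]+r[0]*d+r[1]*n,4),'z',np.percentile(W[k][:,2],[5,95]).round(3))
    return p
E
python3 -m inch '.22 -.2 -.9 -.5 .82 .17;.22 -.2 -.9 -.5 .82 .17;.22 -.2 -.9 0 0 .17;.22 -.2 -.9 0 0 .17;.22 -.2 -.9 0 0 .17;.22 -.2 -.9 0 0 .17;0 0 0 0 0 0' .68
python3 - <<'E'
from h import *
ch(st());irons()
p=arm.grab_frame('top')
yokes(.607,.038,7,p=p);yokes(.61,-.168,-1,p=p);yokes(.508,-.385,-38,p=p)
E
```

```text
t: 30.9
eef_pos: [0.5223, 0.2735, 0.2481]
ee_rot: [-1.294, 1.554, 2.477]
force: [0.2, -0.3, 0.7]
width: 0.0592
t 30.90 tcp [0.5223 0.2735 0.2481] rpy [-1.294  1.554  2.477] F [ 0.2 -0.3  0.7] w 0.0592 q [ 0.8   0.21 -0.14 -0.02 -1.23  1.4 ]
chest-frame tcp [-17.1 -67.4 248.1] toolx [-0.006  0.016 -1.   ] jaw [ 0.084 -0.996 -0.016]
wrist 0.91 ztop 0.0851 handle-top rect [524.6 276.3] [107.6  28.3] 36.5
wrist 0.79 ztop 0.0851 handle-top rect [490.2 330.8] [108.   28.6] 36.7
wrist 0.73 ztop 0.085 handle-top rect [452.5 398.3] [108.5  28.6] 29.0
top yoke -1 n 132 a [-0.0421 -0.0246] b [-0.0284  0.0247] xy [0.5741 0.0321] z [0.105 0.128]
top yoke 1 n 125 a [0.028  0.0456] b [-0.0289  0.0237] xy [0.6438 0.0399] z [0.105 0.128]
top yoke -1 n 134 a [-0.04   -0.0219] b [-0.0278  0.0268] xy [ 0.579 -0.168] z [0.105 0.127]
top yoke 1 n 121 a [0.0297 0.0478] b [-0.0281  0.0255] xy [ 0.6487 -0.17  ] z [0.105 0.128]
top yoke -1 n 137 a [-0.0429 -0.025 ] b [-0.0274  0.026 ] xy [ 0.4808 -0.3646] z [0.105 0.127]
top yoke 1 n 144 a [0.0269 0.0455] b [-0.027   0.0258] xy [ 0.5362 -0.4077] z [0.105 0.128]
```

```bash
python3 -m inch '0 0 -.95 0 0 0;0 0 -.95 0 0 0;0 0 -.95 0 0 0;0 0 -.95 0 0 0;0 0 -.95 0 0 0;0 0 -.95 0 0 0;0 0 -.5 0 0 0;0 0 0 0 0 0'
python3 -c "from h import *;ch(st())"
python3 -m inch '0 0 0 0 0 0;0 0 0 0 0 0;0 0 0 0 0 0;0 0 0 0 0 0' 0 35
python3 -m inch '0 0 .4 0 0 0;0 0 .9 0 0 0;0 0 .9 0 0 0;0 0 .9 0 0 0;0 0 .9 0 0 0;0 0 .9 0 0 0;0 0 0 0 0 0'
python3 - <<'E'
from h import *
ch(st());irons()
E
```

```text
t: 32.05
eef_pos: [0.5229, 0.2746, 0.0644]
ee_rot: [-1.539, 1.554, 2.233]
force: [-0.6, -0.1, 0.5]
width: 0.0595
t 32.05 tcp [0.5229 0.2746 0.0644] rpy [-1.539  1.554  2.233] F [-0.6 -0.1  0.5] w 0.0595 q [ 0.8   0.38 -0.37 -0.02 -0.83  1.41]
chest-frame tcp [-16.  -66.7  64.4] toolx [-0.002  0.016 -1.   ] jaw [ 0.086 -0.996 -0.016]
t: 32.55
eef_pos: [0.5231, 0.2745, 0.0649]
ee_rot: [-1.62, 1.554, 2.152]
force: [-0.3, 0.1, 1.4]
width: 0.0276
t: 33.42
eef_pos: [0.5239, 0.2751, 0.2145]
ee_rot: [-1.85, 1.553, 1.921]
force: [-0.3, -0.4, -1.6]
width: 0.0283
t 33.42 tcp [0.5239 0.2751 0.2145] rpy [-1.85   1.553  1.921] F [-0.3 -0.4 -1.6] w 0.0283 q [ 0.8   0.23 -0.19 -0.02 -1.14  1.41]
chest-frame tcp [-14.9 -66.8 214.5] toolx [ 0.003  0.017 -1.   ] jaw [ 0.086 -0.996 -0.017]
wrist 0.7 ztop 0.2345 handle-top rect [528.6 279.1] [100.8  28.3] 36.8
wrist 0.7 ztop 0.0849 handle-top rect [452.8 398.6] [107.5  29.1] 29.1
```

```bash
python3 -m inch '.304 -.887 0 0 0 -.656;.304 -.887 0 0 0 -.656;.304 -.887 0 0 0 -.656;.304 -.887 0 0 0 -.656;.304 -.887 0 0 0 -.656;.304 -.887 0 0 0 -.656;.304 -.887 0 0 0 -.656;.304 -.887 0 0 0 -.656;.304 -.887 0 0 0 -.656;0 0 0 0 0 0'
python3 - <<'E'
from h import *
st();irons()
yokes(.609,.036,6.5);yokes(.609,.036,6.5,'side');yokes(.609,.036,6.5,'wrist')
E
```

```text
t: 34.78
eef_pos: [0.6045, 0.0332, 0.2099]
ee_rot: [-1.411, 1.554, 1.842]
force: [-0.3, -0.7, -2.0]
width: 0.0278
t 34.77 tcp [0.6045 0.0332 0.2099] rpy [-1.411  1.554  1.842] F [-0.3 -0.7 -2. ] w 0.0278 q [ 0.37  0.26 -0.16 -0.02 -1.15  1.32]
wrist 0.83 ztop 0.2299 handle-top rect [610.6  34.6] [100.8  28.6] 7.0
wrist 0.83 ztop 0.0751 handle-top rect [510.7 328.9] [20.7  4.5] 35.8
top yoke -1 n 100 a [-0.0438 -0.027 ] b [-0.0268  0.0267] xy [0.5738 0.032 ] z [0.105 0.129]
side yoke -1 n 85 a [-0.0445 -0.0282] b [-0.0261  0.029 ] xy [0.5727 0.0334] z [0.105 0.126]
side yoke 1 n 83 a [0.0246 0.0418] b [-0.0286  0.0288] xy [0.6419 0.0398] z [0.105 0.124]
wrist yoke -1 n 98 a [-0.0364 -0.0267] b [-0.0282  0.0268] xy [0.5778 0.0317] z [0.115 0.127]
wrist yoke 1 n 823 a [0.0257 0.0432] b [-0.0276  0.0266] xy [0.6433 0.0394] z [0.106 0.127]
```

```bash
python3 -m inch '0 .08 -.7 0 0 0;0 0 -.7 0 0 0;0 0 -.6 0 0 0;0 0 -.5 0 0 0;0 0 -.3 0 0 0;0 0 -.2 0 0 0;0 0 0 0 0 0'
python3 -c "from h import *;st()"
```

```text
t: 35.9
eef_pos: [0.6051, 0.0372, 0.1214]
ee_rot: [-1.573, 1.554, 1.684]
force: [-0.3, -0.3, -1.5]
width: 0.0278
t 35.90 tcp [0.6051 0.0372 0.1214] rpy [-1.573  1.554  1.684] F [-0.3 -0.3 -1.5] w 0.0278 q [ 0.37  0.33 -0.27 -0.02 -0.96  1.32]
```

```bash
python3 -m inch '0 -.03 -.12 0 0 0;0 0 0 0 0 0'
python3 -m inch '0 0 0 0 0 0;0 0 0 0 0 0;0 0 0 0 0 0;0 0 .5 0 0 0;0 0 .9 0 0 0;0 0 .9 0 0 0;0 0 .9 0 0 0;0 .9 .5 0 0 0;-.3 .9 0 0 0 0;-.4 .9 0 0 0 0;-.4 .9 0 0 0 .5;-.4 .9 0 0 0 .8' .6
cat >> h.py <<'E'
def seated(cx,cy,deg,names=('top','side')):
    d=np.array([np.cos(np.deg2rad(deg)),np.sin(np.deg2rad(deg))]);n=np.array([-d[1],d[0]])
    for name in names:
        p=arm.grab_frame(name);w=cloud(p);v=w[...,:2]-[cx,cy];a=v@d;b=v@n;f=p['frame'].astype(int);g=f.sum(-1)
        m=(abs(a)<.09)&(abs(b)<.03)&(w[...,2]>.11)&(w[...,2]<.16)
        dark=m&(g<190);t=dark&(w[...,2]>.13)
        print(name,'handle n',t.sum(),'a',np.percentile(a[t],[1,99]).round(4),'b',np.percentile(b[t],[2,98]).round(4),'ztop',np.percentile(w[t][:,2],[10,50,90]).round(4))
        y=m&(g>=300)&(w[...,2]<.132)
        for s in(-1,1):
            k=y&(a*s>.015)&(abs(a)<.06)
            if k.sum()>5: print('   yoke',s,k.sum(),np.percentile(a[k],[2,98]).round(4),np.percentile(b[k],[2,98]).round(4))
        for l in np.linspace(-.048,.048,5):
            k=t&(abs(a-l)<.006); print('   z@%.3f'%l, np.median(w[k][:,2]).round(4) if k.sum() else None,end='')
        print()
E
python3 - <<'E'
from h import *
st();seated(.6085,.036,6.5)
p=arm.grab_frame('top');cv2.imwrite('pics/k.png',cv2.cvtColor(cv2.resize(p['frame'][130:230,100:440],(800,235),interpolation=cv2.INTER_CUBIC),cv2.COLOR_RGB2BGR))
E
```

```text
t: 36.15
eef_pos: [0.6053, 0.0363, 0.1181]
ee_rot: [-1.622, 1.554, 1.634]
force: [0.7, -0.6, -1.3]
width: 0.0278
t: 37.65
eef_pos: [0.5597, 0.1723, 0.2302]
ee_rot: [-1.648, 1.554, 1.724]
force: [0.8, 0.8, -0.1]
width: 0.0529
t 37.65 tcp [0.5597 0.1723 0.2302] rpy [-1.648  1.554  1.724] F [ 0.8  0.8 -0.1] w 0.0529 q [ 0.62  0.21 -0.18 -0.02 -1.17  1.19]
top handle n 355 a [-0.0549  0.0409] b [-0.0116  0.0151] ztop [0.1342 0.1365 0.1385]
   yoke -1 49 [-0.0431 -0.0261] [-0.0273  0.0266]
   yoke 1 64 [0.0267 0.0592] [-0.027   0.0267]
   z@-0.048 0.1362   z@-0.024 0.1366   z@0.000 0.1365   z@0.024 0.1365   z@0.048 0.1326
side handle n 124 a [-0.0252  0.0402] b [-0.0081  0.0168] ztop [0.1313 0.1335 0.1356]
   yoke 1 16 [0.0279 0.0583] [0.0018 0.0285]
   z@-0.048 None   z@-0.024 0.1337   z@0.000 0.133   z@0.024 0.1337   z@0.048 None
```

View pics/k.png

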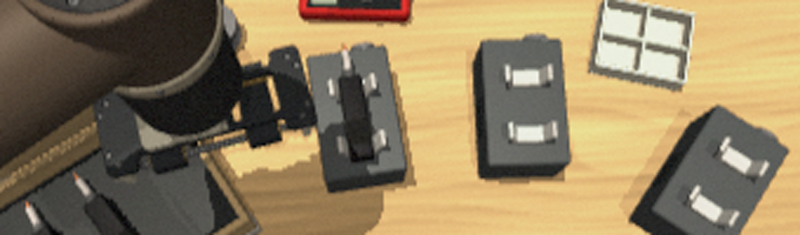

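The top view shows iron 1 seated level, but its handle is about 5 mm towards the rear end. I'll regrip and shift it forward 5 mm.

```bash
python3 -m inch '.304 -.906 0 0 0 -.26;.304 -.906 0 0 0 -.26;.304 -.906 0 0 0 -.26;.304 -.906 0 0 0 -.26;.304 -.906 0 0 0 -.26;0 0 -.9 0 0 0;0 0 -.9 0 0 0;0 0 -.9 0 0 0;0 0 -.6 0 0 0;0 0 -.4 0 0 0;0 0 0 0 0 0'
python3 -c "from h import *;st()"
python3 -m inch '0 0 0 0 0 0;0 0 0 0 0 0;0 0 0 0 0 0;0 0 .3 0 0 0;.18 .02 0 0 0 0;0 0 -.25 0 0 0;0 0 0 0 0 0' 0 30
python3 -c "from h import *;st()"
```

```text
t: 39.17
eef_pos: [0.6054, 0.035, 0.1174]
ee_rot: [-1.504, 1.554, 1.751]
force: [0.5, 0.2, 0.7]
width: 0.0522
t 39.17 tcp [0.6054 0.035  0.1174] rpy [-1.504  1.554  1.751] F [0.5 0.2 0.7] w 0.0522 q [ 0.37  0.34 -0.28 -0.02 -0.95  1.33]
t: 40.05
eef_pos: [0.6108, 0.0361, 0.1186]
ee_rot: [-1.521, 1.554, 1.735]
force: [-0.4, 0.2, -1.2]
width: 0.0279
t 40.05 tcp [0.6108 0.0361 0.1186] rpy [-1.521  1.554  1.735] F [-0.4  0.2 -1.2] w 0.0279 q [ 0.37  0.35 -0.26 -0.02 -0.96  1.33]
```

```bash
python3 -m inch '0 0 0 0 0 0;0 0 0 0 0 0;0 0 0 0 0 0;0 0 .4 0 0 0;0 0 .85 0 0 0;0 0 .85 0 0 0;0 0 .85 0 0 0;0 0 .8 0 0 0' .62
python3 -m inch '-.375 .885 0 0 0 .553;-.375 .885 0 0 0 .553;-.375 .885 0 0 0 .553;-.375 .885 0 0 0 .553;-.375 .885 0 0 0 .553;-.375 .885 0 0 0 .553;-.375 .885 0 0 0 .553;-.375 .885 0 0 0 .553;-.375 .885 0 0 0 .553;-.375 .885 0 0 0 .553;-.375 .885 0 0 0 .553;0 0 0 0 0 0'
python3 - <<'E'
from h import *
ch(st());irons();seated(.6085,.036,6.5,('top',))
E
```

```text
t: 41.05
eef_pos: [0.6111, 0.0361, 0.2339]
ee_rot: [-1.65, 1.554, 1.606]
force: [0.2, 0.0, 0.2]
width: 0.0543
t: 42.55
eef_pos: [0.4867, 0.3297, 0.2327]
ee_rot: [-1.633, 1.554, 2.156]
force: [0.3, -0.8, 0.7]
width: 0.0544
t 42.55 tcp [0.4867 0.3297 0.2327] rpy [-1.633  1.554  2.156] F [ 0.3 -0.8  0.7] w 0.0544 q [ 0.92  0.21 -0.17 -0.02 -1.18  1.31]
chest-frame tcp [-18.4  -0.9 232.7] toolx [-0.001  0.017 -1.   ] jaw [ 0.103 -0.995 -0.017]
wrist 0.87 ztop 0.0851 handle-top rect [452.  398.2] [108.   28.6] 28.8
wrist 0.67 ztop 0.0852 handle-top rect [490.2 330.8] [107.9  28.3] 36.8
top handle n 357 a [-0.0502  0.0459] b [-0.0121  0.0145] ztop [0.134  0.1366 0.1386]
   yoke -1 49 [-0.0432 -0.0264] [-0.0275  0.0271]
   yoke 1 49 [0.0269 0.0594] [-0.0272  0.0268]
   z@-0.048 0.1361   z@-0.024 0.1367   z@0.000 0.1367   z@0.024 0.1362   z@0.048 0.1367
```

```bash
python3 -m inch '0 -.04 -.95 0 0 0;0 0 -.95 0 0 0;0 0 -.95 0 0 0;0 0 -.95 0 0 0;0 0 -.9 0 0 0;0 0 -.6 0 0 0;0 0 -.3 0 0 0;0 0 0 0 0 0'
python3 -c "from h import *;ch(st())"
python3 -m inch '0 0 0 0 0 0;0 0 0 0 0 0;0 0 0 0 0 0;0 0 0 0 0 0;0 0 .4 0 0 0;0 0 .9 0 0 0;0 0 .9 0 0 0;0 0 .9 0 0 0;0 0 .9 0 0 0;0 0 .9 0 0 0' 0 35
python3 - <<'E'
from h import *
ch(st());p=arm.grab_frame('top');yokes(.614,-.169,-1.6,p=p);yokes(.5085,-.386,-37.9,p=p);seated(.6085,.036,6.5,('side',))
E
```

```text
t: 43.7
eef_pos: [0.4874, 0.3264, 0.0637]
ee_rot: [-1.53, 1.554, 2.257]
force: [0.2, 0.1, -0.1]
width: 0.0546
t 43.70 tcp [0.4874 0.3264 0.0637] rpy [-1.53   1.554  2.257] F [ 0.2  0.1 -0.1] w 0.0546 q [ 0.91  0.37 -0.38 -0.02 -0.82  1.32]
chest-frame tcp [-19.5  -4.1  63.7] toolx [-0.002  0.016 -1.   ] jaw [ 0.1   -0.995 -0.016]
t: 44.95
eef_pos: [0.487, 0.3268, 0.2123]
ee_rot: [-1.582, 1.554, 2.205]
force: [0.4, -0.6, -1.2]
width: 0.0275
t 44.95 tcp [0.487  0.3268 0.2123] rpy [-1.582  1.554  2.205] F [ 0.4 -0.6 -1.2] w 0.0275 q [ 0.91  0.22 -0.2  -0.02 -1.14  1.31]
chest-frame tcp [-19.7  -3.5 212.3] toolx [-0.002  0.017 -1.   ] jaw [ 0.101 -0.995 -0.017]
top yoke -1 n 131 a [-0.044  -0.0257] b [-0.0272  0.0272] xy [ 0.5792 -0.168 ] z [0.105 0.127]
top yoke 1 n 122 a [0.0259 0.0438] b [-0.0269  0.0266] xy [ 0.6489 -0.1702] z [0.105 0.129]
top yoke -1 n 147 a [-0.0439 -0.0255] b [-0.0266  0.0264] xy [ 0.4811 -0.3648] z [0.105 0.127]
top yoke 1 n 139 a [0.0266 0.045 ] b [-0.0263  0.0263] xy [ 0.5368 -0.408 ] z [0.105 0.127]
side handle n 91 a [-0.0016  0.0461] b [-0.008   0.0169] ztop [0.1311 0.1335 0.1354]
   yoke 1 14 [0.0279 0.0585] [0.0011 0.0282]
   z@-0.048 None   z@-0.024 None   z@0.000 0.1335   z@0.024 0.1334   z@0.048 0.1334
```

```bash
python3 -m inch '.249 -.972 0 0 0 -.454;.249 -.972 0 0 0 -.454;.249 -.972 0 0 0 -.454;.249 -.972 0 0 0 -.454;.249 -.972 0 0 0 -.454;.249 -.972 0 0 0 -.454;.249 -.972 0 0 0 -.454;.249 -.972 0 0 0 -.454;.249 -.972 0 0 0 -.454'
python3 -m inch '.249 -.972 0 0 0 -.454;.249 -.972 0 0 0 -.454;.249 -.972 0 0 0 -.454;.249 -.972 0 0 0 -.454;.249 -.972 0 0 0 -.454;.249 -.972 0 0 0 -.454;.249 -.972 0 0 0 -.454;.249 -.972 0 0 0 -.454;0 0 0 0 0 0'
python3 - <<'E'
from h import *
st();irons()
yokes(.61405,-.1691,-1.6,'side');yokes(.61405,-.1691,-1.6,'wrist')
E
```

```text
t: 46.18
eef_pos: [0.5541, 0.0635, 0.2105]
ee_rot: [-1.528, 1.554, 1.902]
force: [-0.7, 1.1, -1.0]
width: 0.0282
t: 47.3
eef_pos: [0.6138, -0.1704, 0.2099]
ee_rot: [-1.477, 1.554, 1.634]
force: [-0.3, -0.6, -1.0]
width: 0.0279
t 47.30 tcp [ 0.6138 -0.1704  0.2099] rpy [-1.477  1.554  1.634] F [-0.3 -0.6 -1. ] w 0.0279 q [ 0.02  0.31 -0.09 -0.02 -1.17  1.52]
wrist 0.94 ztop 0.1367 handle-top rect [612.1  37. ] [108.8  31.3] 6.5
wrist 0.74 ztop 0.2303 handle-top rect [ 620.7 -170.1] [ 28.4 103.6] 88.1
side yoke -1 n 61 a [-0.0462 -0.029 ] b [-0.0241  0.0297] xy [ 0.5765 -0.1652] z [0.106 0.124]
side yoke 1 n 61 a [0.0246 0.0397] b [-0.0235  0.0273] xy [ 0.6462 -0.1681] z [0.104 0.124]
wrist yoke -1 n 59 a [-0.0315 -0.0265] b [-0.0283 -0.0218] xy [ 0.5844 -0.1933] z [0.114 0.127]
wrist yoke 1 n 713 a [0.0257 0.0433] b [-0.0274  0.0268] xy [ 0.6485 -0.1704] z [0.106 0.127]
```

```bash
python3 -m inch '.04 .04 -.7 0 0 0;0 0 -.7 0 0 0;0 0 -.6 0 0 0;0 0 -.5 0 0 0;0 0 -.3 0 0 0;0 0 -.2 0 0 0;0 0 -.1 0 0 0;0 0 0 0 0 0'
python3 -c "from h import *;st()"
```

```text
t: 48.5
eef_pos: [0.6156, -0.168, 0.1181]
ee_rot: [-1.599, 1.555, 1.515]
force: [0.3, -2.2, -2.0]
width: 0.0279
t 48.50 tcp [ 0.6156 -0.168   0.1181] rpy [-1.599  1.555  1.515] F [ 0.3 -2.2 -2. ] w 0.0279 q [ 0.03  0.39 -0.2  -0.02 -0.98  1.52]
```

```bash
python3 -m inch '0 -.04 -.06 0 0 0;0 0 0 0 0 0'
python3 -m inch '0 0 0 0 0 0;0 0 0 0 0 0;0 0 0 0 0 0;0 0 .4 0 0 0;0 0 .85 0 0 0;0 0 .85 0 0 0;0 0 .85 0 0 0;0 0 .8 0 0 0' .62
python3 -m inch '-.279 .94 0 0 0 .305;-.279 .94 0 0 0 .305;-.279 .94 0 0 0 .305;-.279 .94 0 0 0 .305;-.279 .94 0 0 0 .305;-.279 .94 0 0 0 .305;-.279 .94 0 0 0 .305;-.279 .94 0 0 0 .305;-.279 .94 0 0 0 .305;-.279 .94 0 0 0 .305'
python3 -m inch '-.279 .94 0 0 0 .305;-.279 .94 0 0 0 .305;-.279 .94 0 0 0 .305;-.279 .94 0 0 0 .305;-.279 .94 0 0 0 .305;-.279 .94 0 0 0 .305;-.279 .94 0 0 0 .305;-.279 .94 0 0 0 .305;-.279 .94 0 0 0 .305;-.279 .94 0 0 0 .305;0 0 0 0 0 0'
python3 - <<'E'
from h import *
ch(st());irons();seated(.614,-.1691,-1.6)
E
```

```text
t: 48.75
eef_pos: [0.6157, -0.1688, 0.1164]
ee_rot: [-1.624, 1.554, 1.49]
force: [-0.5, -0.3, 0.3]
width: 0.0277
t: 49.75
eef_pos: [0.6155, -0.1688, 0.2306]
ee_rot: [-1.649, 1.554, 1.465]
force: [0.1, 0.7, -0.2]
width: 0.0544
t: 51.0
eef_pos: [0.5315, 0.1142, 0.2296]
ee_rot: [-1.648, 1.554, 1.733]
force: [0.2, -0.4, -0.3]
width: 0.0544
t: 52.38
eef_pos: [0.4475, 0.3969, 0.2291]
ee_rot: [-1.614, 1.554, 2.035]
force: [-0.2, -0.4, 0.5]
width: 0.0544
t 52.38 tcp [0.4475 0.3969 0.2291] rpy [-1.614  1.554  2.035] F [-0.2 -0.4  0.5] w 0.0544 q [ 1.04  0.23 -0.16 -0.02 -1.17  1.04]
chest-frame tcp [-17.1  76.9 229.1] toolx [ 0.001  0.017 -1.   ] jaw [-0.038 -0.999 -0.017]
wrist 0.97 ztop 0.0851 handle-top rect [452.3 398.3] [107.8  28.1] 28.4
top handle n 373 a [-0.0486  0.0494] b [-0.0114  0.0161] ztop [0.1333 0.136  0.1383]
   yoke -1 48 [-0.0434 -0.0267] [-0.027   0.0275]
   yoke 1 50 [0.0261 0.0432] [-0.0271  0.0268]
   z@-0.048 0.1362   z@-0.024 0.136   z@0.000 0.1367   z@0.024 0.1352   z@0.048 0.1357
side handle n 133 a [-0.0498  0.0446] b [-0.0118  0.0181] ztop [0.1314 0.1331 0.1349]
   yoke -1 10 [-0.0457 -0.0298] [0.0158 0.0281]
   yoke 1 10 [0.0255 0.0591] [0.0056 0.0263]
   z@-0.048 0.1328   z@-0.024 0.1333   z@0.000 0.1324   z@0.024 0.1333   z@0.048 0.1333
```

```bash
python3 -m inch '.03 0 -.95 0 0 0;0 0 -.95 0 0 0;0 0 -.95 0 0 0;0 0 -.95 0 0 0;0 0 -.9 0 0 0;0 0 -.6 0 0 0;0 0 -.2 0 0 0;0 0 0 0 0 0'
python3 -c "from h import *;ch(st())"
python3 -m inch '0 0 0 0 0 0;0 0 0 0 0 0;0 0 0 0 0 0;0 0 0 0 0 0;0 0 .4 0 0 0;0 0 .9 0 0 0;0 0 .9 0 0 0;0 0 .9 0 0 0;0 0 .9 0 0 0;0 0 .9 0 0 0' 0 35
python3 - <<'E'
from h import *
ch(st());p=arm.grab_frame('top');yokes(.5085,-.386,-37.9,p=p);irons()
E
```

```text
t: 53.58
eef_pos: [0.4492, 0.3949, 0.0638]
ee_rot: [-1.578, 1.554, 2.068]
force: [-0.7, 0.4, 0.5]
width: 0.0543
t 53.58 tcp [0.4492 0.3949 0.0638] rpy [-1.578  1.554  2.068] F [-0.7  0.4  0.5] w 0.0543 q [ 1.04  0.38 -0.36 -0.02 -0.82  1.05]
chest-frame tcp [-16.7  74.3  63.8] toolx [ 0.001  0.016 -1.   ] jaw [-0.041 -0.999 -0.017]
t: 54.82
eef_pos: [0.4487, 0.3951, 0.2121]
ee_rot: [-1.583, 1.554, 2.063]
force: [0.8, 0.1, -1.5]
width: 0.0276
t 54.83 tcp [0.4487 0.3951 0.2121] rpy [-1.583  1.554  2.063] F [ 0.8  0.1 -1.5] w 0.0276 q [ 1.04  0.24 -0.18 -0.02 -1.14  1.04]
chest-frame tcp [-17.   74.7 212.1] toolx [ 0.001  0.017 -1.   ] jaw [-0.04  -0.999 -0.017]
top yoke -1 n 144 a [-0.0438 -0.025 ] b [-0.0268  0.0264] xy [ 0.4812 -0.365 ] z [0.105 0.127]
top yoke 1 n 143 a [0.0259 0.0448] b [-0.0263  0.0266] xy [ 0.5364 -0.4076] z [0.104 0.128]
wrist 0.8 ztop 0.2371 handle-top rect [456.5 400.5] [102.5  29.1] 29.0
```

```bash
python3 -m inch '.0714 -.93 0 0 0 -.475;.0714 -.93 0 0 0 -.475;.0714 -.93 0 0 0 -.475;.0714 -.93 0 0 0 -.475;.0714 -.93 0 0 0 -.475;.0714 -.93 0 0 0 -.475;.0714 -.93 0 0 0 -.475;.0714 -.93 0 0 0 -.475;.0714 -.93 0 0 0 -.475;.0714 -.93 0 0 0 -.475'
python3 -m inch '.0714 -.93 0 0 0 -.475;.0714 -.93 0 0 0 -.475;.0714 -.93 0 0 0 -.475;.0714 -.93 0 0 0 -.475;.0714 -.93 0 0 0 -.475;.0714 -.93 0 0 0 -.475;.0714 -.93 0 0 0 -.475;.0714 -.93 0 0 0 -.475;.0714 -.93 0 0 0 -.475;.0714 -.93 0 0 0 -.475'
python3 -m inch '.0714 -.93 0 0 0 -.475;.0714 -.93 0 0 0 -.475;.0714 -.93 0 0 0 -.475;.0714 -.93 0 0 0 -.475;.0714 -.93 0 0 0 -.475;.0714 -.93 0 0 0 -.475;.0714 -.93 0 0 0 -.475;.0714 -.93 0 0 0 -.475;0 0 0 0 0 0'
python3 - <<'E'
from h import *
st();irons()
yokes(.5088,-.3863,-37.7,'side');yokes(.5088,-.3863,-37.7,'wrist');yokes(.5088,-.3863,-37.7)
E
```

```text
t: 56.22
eef_pos: [0.4701, 0.1141, 0.2107]
ee_rot: [-1.595, 1.554, 1.633]
force: [0.8, 0.7, -1.2]
width: 0.0279
t: 57.48
eef_pos: [0.4909, -0.1646, 0.2106]
ee_rot: [-1.589, 1.554, 1.224]
force: [0.1, -0.1, -0.9]
width: 0.0278
t: 58.6
eef_pos: [0.5074, -0.3882, 0.2099]
ee_rot: [-1.526, 1.555, 0.956]
force: [-0.4, 0.4, -1.6]
width: 0.0276
t 58.60 tcp [ 0.5074 -0.3882  0.2099] rpy [-1.526  1.555  0.956] F [-0.4  0.4 -1.6] w 0.0276 q [-0.36  0.31 -0.09 -0.02 -1.17  1.27]
wrist 0.97 ztop 0.1326 handle-top rect [ 608.2 -182.4] [21.3 77. ] 89.3
wrist 0.92 ztop 0.2307 handle-top rect [ 513.6 -392.1] [ 27.6 102.5] 51.7
side yoke -1 n 52 a [-0.0482 -0.0284] b [-0.0282  0.0264] xy [ 0.4779 -0.3636] z [0.104 0.124]
side yoke 1 n 52 a [0.0204 0.0417] b [-0.0277  0.0278] xy [ 0.5334 -0.4053] z [0.104 0.123]
wrist yoke -1 n 67 a [-0.0323 -0.0253] b [-0.0282  0.0269] xy [ 0.4856 -0.3692] z [0.116 0.127]
wrist yoke 1 n 749 a [0.0266 0.0444] b [-0.0282  0.0259] xy [ 0.5362 -0.4089] z [0.106 0.127]
```

```bash
python3 -m inch '.05 .03 -.7 0 0 0;0 0 -.7 0 0 0;0 0 -.6 0 0 0;0 0 -.5 0 0 0;0 0 -.3 0 0 0;0 0 -.2 0 0 0;0 0 -.1 0 0 0;0 0 0 0 0 0'
python3 -c "from h import *;st()"
```

```text
t: 59.85
eef_pos: [0.5105, -0.3855, 0.1179]
ee_rot: [-1.624, 1.554, 0.861]
force: [-0.6, -1.9, -0.6]
width: 0.0274
t 59.85 tcp [ 0.5105 -0.3855  0.1179] rpy [-1.624  1.554  0.861] F [-0.6 -1.9 -0.6] w 0.0274 q [-0.35  0.39 -0.2  -0.02 -0.98  1.28]
```

```bash
python3 -m inch '-.05 -.045 -.06 0 0 0;0 0 0 0 0 0'
python3 -m inch '0 0 0 0 0 0;0 0 0 0 0 0;0 0 0 0 0 0;0 0 .4 0 0 0;0 0 .85 0 0 0;0 0 .85 0 0 0;0 0 .85 0 0 0;0 0 .8 0 0 0;-.2 .9 0 0 0 .7;-.2 .9 0 0 0 .7;-.2 .9 0 0 0 .7;-.2 .9 0 0 0 .7' .62
python3 -m inch '-.1 .95 0 0 0 .7;-.1 .95 0 0 0 .7;-.1 .95 0 0 0 .7;-.1 .95 0 0 0 .7;-.1 .95 0 0 0 .7;-.1 .95 0 0 0 .7;-.1 .95 0 0 0 .7;-.1 .95 0 0 0 .7;-.1 .95 0 0 0 .7;-.1 .95 0 0 0 .7;0 0 0 0 0 0'
python3 - <<'E'
from h import *
np.set_printoptions(suppress=True,precision=3)
st();seated(.6085,.036,6.5);seated(.614,-.1691,-1.6);seated(.5088,-.3863,-37.7)
p=arm.grab_frame('top');s=arm.grab_frame('side')
cv2.imwrite('pics/l.png',cv2.cvtColor(np.vstack([cv2.resize(p['frame'][90:290,40:460],(800,381)),cv2.resize(s['frame'][90:220,170:400],(376,212)).repeat(1,0) if 0 else np.hstack([cv2.resize(s['frame'][110:230,190:390],(353,212)),cv2.resize(s['frame'][200:340,150:400],(447,212))])]),cv2.COLOR_RGB2BGR))
E
```

```text
t: 60.1
eef_pos: [0.5091, -0.3866, 0.116]
ee_rot: [-1.624, 1.554, 0.861]
force: [0.0, -1.7, 0.9]
width: 0.0279
t: 61.6
eef_pos: [0.4848, -0.2776, 0.2292]
ee_rot: [-1.639, 1.554, 1.093]
force: [-0.0, 0.2, -0.3]
width: 0.0547
t: 62.98
eef_pos: [0.455, 0.008, 0.2293]
ee_rot: [-1.669, 1.554, 1.675]
force: [-0.2, -0.5, 0.5]
width: 0.0544
t 62.98 tcp [0.455 0.008 0.229] rpy [-1.669  1.554  1.675] F [-0.2 -0.5  0.5] w 0.0544 q [ 0.44 -0.01 -0.44 -0.02 -1.14  1.34]Traceback (most recent call last):
  File "<stdin>", line 3, in <module>
  File "h.py", line 48, in seated
    print(name,'handle n',t.sum(),'a',np.percentile(a[t],[1,99]).round(4),'b',np.percentile(b[t],[2,98]).round(4),'ztop',np.percentile(w[t][:,2],[10,50,90]).round(4))
                                      ~~~~~~~~~~~~~^^^^^^^^^^^^^
    return _quantile_unchecked(
        a, q, axis, out, overwrite_input, method, keepdims, weights)
    return _ureduce(a,
                    func=_quantile_ureduce_func,
    ...<5 lines>...
                    overwrite_input=overwrite_input,
                    method=method)
    r = func(a, **kwargs)
    result = _quantile(arr,
                       quantiles=q,
    ...<2 lines>...
                       out=out,
                       weights=wgt)
    slices_having_nans = np.isnan(arr[-1, ...])
                                  ~~~^^^^^^^^^
IndexError: index -1 is out of bounds for axis 0 with size 0
```

Run:
```python
from h import *
np.set_printoptions(suppress=True,precision=3)
for a in((.614,-.1691,-1.6),(.5088,-.3863,-37.7)):
  for n in('top','side'):
    try: seated(*a,names=(n,))
    except Exception as ex: print(n,ex)
p=arm.grab_frame('top');s=arm.grab_frame('side')
cv2.imwrite('pics/l.png',cv2.cvtColor(np.vstack([cv2.resize(p['frame'][90:290,40:460],(800,381)),np.hstack([cv2.resize(s['frame'][110:230,190:390],(353,212)),cv2.resize(s['frame'][200:340,150:400],(447,212))])]),cv2.COLOR_RGB2BGR))
```

```text
top handle n 347 a [-0.049  0.048] b [-0.011  0.015] ztop [0.134 0.136 0.139]
   yoke -1 33 [-0.043 -0.026] [-0.027 -0.019]
   yoke 1 48 [0.026 0.058] [-0.027  0.026]
   z@-0.048 0.1354   z@-0.024 0.1364   z@0.000 0.1367   z@0.024 0.1361   z@0.048 0.1359
side handle n 139 a [-0.05   0.047] b [-0.013  0.018] ztop [0.131 0.133 0.135]
   yoke -1 6 [-0.046 -0.03 ] [0.025 0.029]
   z@-0.048 0.1325   z@-0.024 0.1327   z@0.000 0.1335   z@0.024 0.133   z@0.048 0.1321
top handle n 392 a [-0.051  0.045] b [-0.011  0.016] ztop [0.133 0.136 0.138]
   yoke -1 54 [-0.044 -0.026] [-0.027  0.027]
   yoke 1 56 [0.026 0.057] [-0.028  0.027]
   z@-0.048 0.1351   z@-0.024 0.1367   z@0.000 0.1359   z@0.024 0.1349   z@0.048 0.1354
side handle n 37 a [-0.034  0.043] b [-0.008  0.016] ztop [0.131 0.133 0.135]
   z@-0.048 0.13   z@-0.024 None   z@0.000 0.1328   z@0.024 0.133   z@0.048 0.1315
```

View pics/l.png

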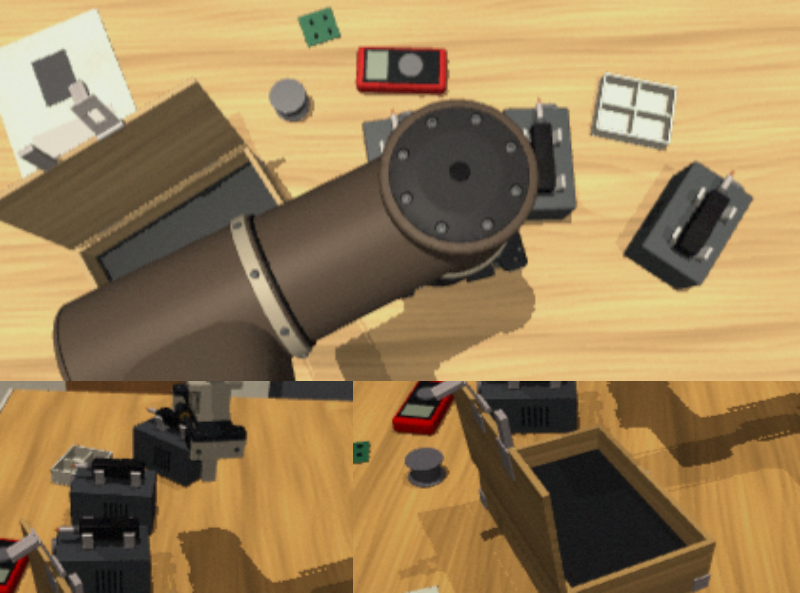

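All three irons are seated level and centred to about 1–2 mm, the bystanders look untouched, and the chest is empty. Now I'll take the tab and shut the lid.

```bash
python3 -m inch '.29 .93 .77 0 0 .244;.29 .93 .77 0 0 .244;.29 .93 .77 0 0 .244;.29 .93 .77 0 0 .244;.29 .93 .77 0 0 .244;.29 .93 .77 0 0 .244;.29 .93 .77 0 0 .244;.29 .93 .77 0 0 .244;.29 .93 .2 0 0 .244;.29 .93 0 0 0 .244' .5
python3 -m inch '.29 .93 0 0 0 .244;.29 .93 0 0 0 .244;.29 .93 0 0 0 .244;.29 .93 0 0 0 .244;.29 .93 0 .5 -.82 .244;.29 .93 0 .5 -.82 .244;0 0 0 0 0 0'
python3 - <<'E'
from h import *
ch(st())
for n in('top','side'):
    p=arm.grab_frame(n);w=cloud(p);d=w[...,:2]-C0;X=d@e;Y=d@g
    m=(w[...,2]>.315)&(w[...,2]<.375)&(X>.08)&(X<.2)&(abs(Y-.05)<.025)
    q=np.c_[X[m],Y[m],w[m][:,2]];print(n,len(q),np.percentile(q,[2,50,98],axis=0).round(3).tolist() if len(q) else '')
E
```

```text
t: 64.58
eef_pos: [0.5426, 0.2861, 0.4196]
ee_rot: [-1.628, 1.554, 1.925]
force: [-0.5, 0.3, 0.3]
width: 0.0436
t: 65.45
eef_pos: [0.5937, 0.4533, 0.4184]
ee_rot: [-3.016, 1.403, 0.667]
force: [0.3, -0.5, -0.1]
width: 0.0436
t 65.45 tcp [0.5937 0.4533 0.4184] rpy [-3.016  1.403  0.667] F [ 0.3 -0.5 -0.1] w 0.0436 q [ 0.93  0.33  0.36  0.04 -1.44  1.18]
chest-frame tcp [137.1  49.5 418.4] toolx [ 0.166  0.02  -0.986] jaw [-0.001 -1.    -0.021]
top 133 [[0.121, 0.043, 0.316], [0.125, 0.05, 0.338], [0.133, 0.06, 0.353]]
side 126 [[0.122, 0.045, 0.316], [0.129, 0.06, 0.337], [0.132, 0.063, 0.35]]
```

```bash
python3 -m inch '-.14 -.03 -.7 0 0 0;0 0 -.8 0 0 0;0 0 -.8 0 0 0;0 0 -.5 0 0 0;0 0 0 0 0 0'
python3 -c "from h import *;ch(st())"
python3 -m inch '0 0 0 0 0 0;0 0 0 0 0 0;0 0 0 0 0 0;0 0 0 0 0 0' 0 25
python3 -c "from h import *;ch(st())"
```

```text
t: 66.18
eef_pos: [0.5899, 0.4513, 0.3338]
ee_rot: [-3.017, 1.404, 0.665]
force: [-0.4, 0.5, 0.2]
width: 0.0437
t 66.17 tcp [0.5899 0.4513 0.3338] rpy [-3.017  1.404  0.665] F [-0.4  0.5  0.2] w 0.0437 q [ 0.94  0.33  0.17  0.05 -1.26  1.16]
chest-frame tcp [132.9  49.7 333.8] toolx [ 0.165  0.02  -0.986] jaw [-0.003 -1.    -0.021]
t: 66.68
eef_pos: [0.5895, 0.4533, 0.3358]
ee_rot: [-3.006, 1.4, 0.677]
force: [-3.8, 4.1, 3.0]
width: 0.0174
t 66.67 tcp [0.5895 0.4533 0.3358] rpy [-3.006  1.4    0.677] F [-3.8  4.1  3. ] w 0.0174 q [ 0.94  0.33  0.17  0.05 -1.26  1.16]
chest-frame tcp [133.5  51.6 335.8] toolx [ 0.168  0.022 -0.985] jaw [-0.001 -1.    -0.023]
```

```bash
python3 -m inch '-.412 -.25 .038 0 0 0;-.412 -.25 .038 0 0 0;-.589 -.357 -.048 0 0 0;-.589 -.357 -.048 0 0 0;-.573 -.347 -.168 0 0 0;-.573 -.347 -.168 0 0 0;-.539 -.326 -.28 0 0 0;-.539 -.326 -.28 0 0 0'
python3 -c "from h import *;ch(st())"
python3 -m inch '-.489 -.296 -.387 0 0 0;-.489 -.296 -.387 0 0 0;-.425 -.257 -.48 0 0 0;-.425 -.257 -.48 0 0 0;-.346 -.21 -.558 0 0 0;-.346 -.21 -.558 0 0 0'
python3 -c "from h import *;ch(st())"
```

```text
t: 67.68
eef_pos: [0.4632, 0.3765, 0.3074]
ee_rot: [-3.007, 1.399, 0.676]
force: [6.2, 7.9, -10.2]
width: 0.0176
t 67.67 tcp [0.4632 0.3765 0.3074] rpy [-3.007  1.399  0.676] F [  6.2   7.9 -10.2] w 0.0176 q [ 1.05  0.08 -0.21  0.07 -1.12  1.04]
chest-frame tcp [-14.3  51.3 307.4] toolx [ 0.17   0.022 -0.985] jaw [-0.001 -1.    -0.023]
t: 68.42
eef_pos: [0.3878, 0.3307, 0.2231]
ee_rot: [-3.007, 1.398, 0.677]
force: [4.5, 5.2, -1.1]
width: 0.0179
t 68.42 tcp [0.3878 0.3307 0.2231] rpy [-3.007  1.398  0.677] F [ 4.5  5.2 -1.1] w 0.0179 q [ 1.15 -0.02 -0.52  0.1  -0.92  0.9 ]
chest-frame tcp [-102.5   51.2  223.1] toolx [ 0.171  0.023 -0.985] jaw [-0.001 -1.    -0.023]
```

```bash
python3 -m inch '-.24 -.146 -.62 0 0 0;-.24 -.146 -.62 0 0 0;-.163 -.098 -.663 0 0 0;-.163 -.098 -.663 0 0 0;-.061 -.037 -.687 0 0 0;-.061 -.037 -.6 0 0 0;0 0 -.1 0 0 0;0 0 -.1 0 0 0;0 0 0 0 0 0'
python3 -c "from h import *;ch(st())"
```

```text
t: 69.55
eef_pos: [0.3601, 0.3138, 0.1028]
ee_rot: [-3.01, 1.399, 0.673]
force: [-12.5, -3.7, 20.5]
width: 0.0177
t 69.55 tcp [0.3601 0.3138 0.1028] rpy [-3.01   1.399  0.673] F [-12.5  -3.7  20.5] w 0.0177 q [ 1.2   0.06 -0.78  0.15 -0.59  0.79]
chest-frame tcp [-134.9   51.1  102.8] toolx [ 0.169  0.022 -0.985] jaw [-0.001 -1.    -0.022]
```

```bash
python3 -m inch '0 0 0 0 0 0;0 0 0 0 0 0;0 0 .5 0 0 0;0 0 .9 0 0 0;0 0 .9 0 0 0;0 0 .9 0 0 0;0 0 .9 0 0 0' .5
python3 -m inch '-.4 .9 0 0 0 0;-.4 .9 0 0 0 0;-.4 .9 0 0 0 0;-.4 .9 0 0 0 0;-.4 .9 0 0 0 0;-.4 .9 0 0 0 0;-.4 .9 0 0 0 0;-.4 .9 0 0 0 0;-.4 .9 0 0 0 0;-.4 .9 0 0 0 0;0 0 0 0 0 0;0 0 0 0 0 0'
python3 - <<'E'
from h import *
np.set_printoptions(suppress=True,precision=3)
st()
for a in((.6085,.036,6.5),(.614,-.1691,-1.6),(.5088,-.3863,-37.7)):
  try: seated(*a,names=('top',))
  except Exception as ex: print(ex)
p=arm.grab_frame('top');w=cloud(p);s=arm.grab_frame('side')
d=w[...,:2]-C0;X=d@e;Y=d@g
for lo,hi in((-.09,-.06),(0,.03),(.06,.09)):
    m=(X>lo)&(X<hi)&(abs(Y)<.13);print('lid z',lo,np.nanmedian(w[m][:,2]))
for t in('meter','reel','tray'):
    for m in arm.masks_of(p,t)[:1]:
        q=w[m['mask']];zt=np.nanpercentile(q[:,2],95);q=q[q[:,2]>zt-.012];print(t,round(m['confidence'],2),cv2.minAreaRect((q[:,:2]*1000).astype(np.float32)))
cv2.imwrite('pics/m.png',cv2.cvtColor(np.vstack([cv2.resize(p['frame'][90:290,40:460],(800,381)),np.hstack([cv2.resize(s['frame'][110:230,190:390],(353,212)),cv2.resize(s['frame'][200:340,150:400],(447,212))])]),cv2.COLOR_RGB2BGR))
E
```

```text
t: 70.42
eef_pos: [0.3596, 0.3122, 0.2242]
ee_rot: [-3.017, 1.403, 0.665]
force: [0.3, 0.8, -0.3]
width: 0.0438
t: 71.92
eef_pos: [0.2394, 0.5827, 0.2229]
ee_rot: [-3.019, 1.403, 0.664]
force: [0.6, -0.6, -0.1]
width: 0.0439
t 71.92 tcp [0.239 0.583 0.223] rpy [-3.019  1.403  0.664] F [ 0.6 -0.6 -0.1] w 0.0439 q [ 1.57  0.2  -0.29  0.16 -0.98  0.46]
top handle n 365 a [-0.05   0.047] b [-0.012  0.015] ztop [0.134 0.136 0.139]
   yoke -1 39 [-0.043 -0.026] [-0.028  0.027]
   yoke 1 37 [0.026 0.058] [-0.027  0.027]
   z@-0.048 0.1357   z@-0.024 0.1365   z@0.000 0.1366   z@0.024 0.1356   z@0.048 0.136
top handle n 370 a [-0.049  0.05 ] b [-0.011  0.016] ztop [0.133 0.136 0.138]
   yoke -1 38 [-0.044 -0.027] [-0.027  0.028]
   yoke 1 33 [0.026 0.043] [-0.027  0.027]
   z@-0.048 0.1365   z@-0.024 0.1364   z@0.000 0.1362   z@0.024 0.1361   z@0.048 0.1352
top handle n 400 a [-0.051  0.047] b [-0.011  0.016] ztop [0.133 0.136 0.138]
   yoke -1 29 [-0.043 -0.026] [-0.028  0.027]
   yoke 1 28 [0.027 0.05 ] [-0.027  0.027]
   z@-0.048 0.135   z@-0.024 0.136   z@0.000 0.1359   z@0.024 0.1365   z@0.048 0.1348
lid z -0.09 0.114622912983116
lid z 0 0.11422769077288619
lid z 0.06 0.11445225951229654
meter 0.95 ((806.568115234375, 33.11579132080078), (146.0604248046875, 74.24054718017578), 86.23224639892578)
reel 0.76 ((759.6331176757812, 218.6789093017578), (58.6329345703125, 54.7297477722168), 29.904138565063477)
tray 0.78 ((717.615966796875, -346.7373046875), (121.03424835205078, 103.0267562866211), 75.08723449707031)
```

View pics/m.png

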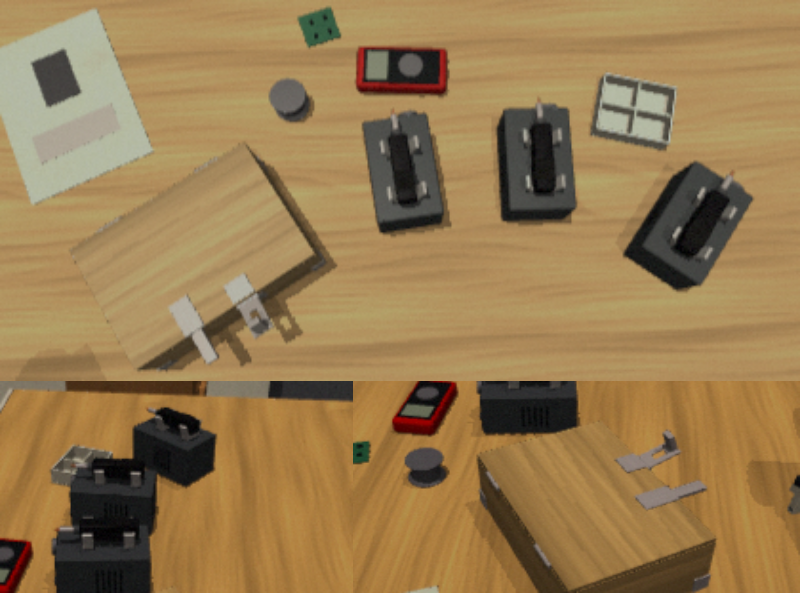

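```bash
python3 -c "
from h import *
print(arm.job_done())"
```

```text
the job is handed in; nothing more can be done
None
```

I handed the job in after about 72 s of robot time, with everything asked for done in the order asked:

- **Stations:** all three were standing. I pushed each over from high on its cradle side, and all three lie on their feet.
- **Chest:** the hasp was flipped to about 95°, sticking straight out and clear of its staple. The lid was raised to about 97°, and all three irons were taken out. There were no spares to leave behind, so the chest is empty and shut.
- **Irons:** there is one in each cradle. The first landed about 5 mm off centre, so I gripped it again and moved it forward.

**Last checks (top camera):**
- Every handle is level, with its top at about 0.136 m against 0.137 m expected, and centred between the yokes to about 2 mm.
- The lid is flat, reading 0.114 m across its width.
- The multimeter and solder reel are within 2 mm of where they started.
- The parts tray looks unmoved in the picture. Its start position was only measured by the side camera, and the two readings differ by about 4 mm.
- The robot was touching nothing.

**Disagreements:**
- The wrist camera put held handles 6–7 mm further forward than the top camera did. I went by the top camera and checked each iron after seating it.
- The side camera reads heights about 3 mm lower than the top camera.
- I saw no station knocked aside and no slip of the grip.

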